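# Set the rider and unlatch the lever trainer

## Task

On the bench-top lever trainer, slide the rider weight along the lever until its index tip points straight at the tip of the pointer clamped to the lever's side. Then, holding the lever's spring latch by its upright paddle, pull it sideways away from the spring barrel and lift the lever's nose off the ball stud, without forcing it up while the latch is closed. Finish still holding the nose raised, at least 6 cm above the stud, with the rider at its mark and the other things on the bench left where they are.

Things in the scene. Friction and masses are not known exactly. Their poses are not given: they have to be found in the camera images.
- trainer: the trainer: a fixed cream base plate 420 (x) x 140 (y) x 12 mm high that does not move; origin at the centre of its underside; its x runs along the lever from the hinge to the nose, z up. The lever's hinge axis runs along y at x = -150 mm, 105 mm above the bench
- ball_stud: fixed upright steel ball stud, 36 mm ball with a flat underside on a 14 mm neck, standing on the base plate at trainer x = +120 mm, y = 0; ball top 97 mm above the bench; origin at its foot
- lever: the aluminium lever, 30 mm wide, 24 mm high, from the hinge to a dark coupler (62 x 46 mm) that sits over the ball; origin on the hinge axis, x towards the nose (parallel to the trainer's when down), its top face 12 mm above the origin. It turns up to 0.5 rad about the hinge, falls if let go, and weighs about 3 to 6 N at the nose
- rider: dark steel sliding weight, the rider, on top of the lever, 36 mm along the lever x 40 mm across, 16 mm high, with an upright steel knob 18 mm in diameter and 42 mm high on it; origin 21 mm under its block's centre; slides along the lever's x only, with about 2 N friction, and stays where it is left. It starts nearer the nose than the pointer
- rider_grip (a point): axis of the rider's knob, 26 mm above the block and 16 mm under the knob's top; the place to grip
- rider_tip (a point): point of the index tip on the rider's +y side; in line with the knob's axis (same x on the lever)
- pointer_tip (a point): point of the aluminium pointer on the lever's +y side, 4 mm beyond the rider's tip sideways and reaching 25 mm above the lever's axis; clamped fast, the rider passes it freely. The rider is set when rider_tip and pointer_tip have the same position along the lever. Its x axis is the lever's x
- latch_grip (a point): grip point of the latch's upright grey plastic paddle above the coupler: paddle 28 mm along the lever, 10 mm across (y), 44 mm high; this point is in its middle, 27 mm above the steel latch plate it stands on and 17 mm under its top; 270 mm from the hinge along the lever and 47 mm above the hinge's level when down. The paddle belongs to the latch and the latch to the lever: lifting by the paddle lifts the lever
- latch (a joint): latch opening in m: 0 closed (its jaw is under the ball's flat underside, the lever can rise only about 2 mm), grows as the paddle is pulled to the trainer's -y, away from the steel spring barrel that stands out on the coupler's +y side; end stop at 0.016. The ball is free from about 0.010 on. The spring pushes it shut with about 6 N closed and 10 N open
- nose (a point): point of the lever that lies on the ball's top when the lever is down, 270 mm from the hinge
- ball_top (a point): top of the ball stud, 97 mm above the bench; axes as the trainer's
- small_mass: steel mass 28 mm in diameter, 38 mm high with its knob, standing on the base plate; a bystander; origin under its centre
- big_mass: steel mass 42 mm in diameter, 52 mm high with its knob, beside the base plate; a bystander; origin under its centre
- carton: white carton 100 x 140 x 70 mm high; a bystander; origin under its centre
- board_stack: stack of cream exercise boards 200 x 200 x 46 mm high; a bystander; origin under its centre
- calculator: black calculator 80 x 150 x 14 mm; a bystander; origin under its centre
- marker: white and blue marker pen 130 mm long, 18 mm thick; a bystander; origin under its centre
- beaker: clear plastic beaker 64 mm in diameter, 80 mm high; a bystander; origin under its centre

How it is judged (in metres and radians):
On the way, in this order (a step that is already met when the one before it is completed fails the run):
1. the rider's index tip is within 6 mm of the pointer along the lever, with the lever down (x of rider_tip in the frame of pointer_tip between -0.006 and 0.006 m and z of nose in the frame of ball_top below 0.01 m), for 0.3 s.
2. the latch is pulled open by at least 9 mm while the lever is still down on the ball (value of joint latch above 0.009 m and z of nose in the frame of ball_top below 0.012 m), for 0.05 s.
At the end, for the whole second after the job is handed in: The lever's nose is held by the fingers, at rest, at least 55 mm above the ball's top, touching the stud nowhere, and the rider's tip is still within 6 mm of the pointer along the lever (x of rider_tip in the frame of pointer_tip between -0.006 and 0.006 m and z of nose in the frame of ball_top above 0.055 m and contact force between the fingers and lever above 1 N and contact force between lever and ball_stud below 0.5 N and angular speed of lever below 0.15 rad/s); the arm keeps its last pose, push and grip.
It fails at once if the lever is forced up against the closed latch with more than 40 N (contact force between lever and ball_stud above 40 N).
It fails at once if one of the other things on the bench is moved more than 3 cm (distance of any of small_mass, big_mass, carton, board_stack, calculator, marker, beaker from where it was at the start of the episode above 0.03 m).
It also fails if it takes over 51 s, if anything falls off the work surface, if the arm or the gripper's body presses on something with over 40 N, if the wrist force passes 120 N, or if a joint passes its speed limit or range.

## Robot

A 6-joint arm with a two-finger parallel gripper is mounted at the origin on the work surface. World frame = base frame: x ahead of the robot, y to its left, z up, the work surface at z = 0. Lengths are in mm, angles in rad, forces in N, time in s.
With the tool pointing down it reaches from about 275 to 1000 mm from the base axis. Payload 8.4 kg.
Tool frame: the origin (TCP) lies at the very end of the fingers, on their centre line; the grasp point (between the pads) lies 19 mm behind it; z points along the fingers, y is the direction in which the jaws open and shut (so a half turn about z gives the same grasp; the last joint's range is limited). The gripper opens to 85 mm and grips with 20 to 120 N. Pads are 22 mm wide; open, the fingers measure 114 mm over their backs; the gripper's body (76 mm by 85 mm) begins 54 mm behind the grasp point. The pads swing forward as they close: fully open they stand 13 mm farther back than shut.
Start: joints at [1.123, 0.353, 1.633, -0, 1.155, -0.002], TCP at [269.486, 563.919, 197.081] pointing down, gripper open.
Joint ranges: [-2.63, 2.63], [-0.92, 2.1], [0.06, 2.66], [-1.3, 4.44], [0, 2.69], [-3.02, 3.02]. Speed limits (rad/s): [2.22, 2.22, 2.79, 3.14, 3.14, 3.14].

## Interface

Orientations are given as [roll, pitch, yaw] about the fixed x, y, z axes, in that order (R = Rz(yaw) Ry(pitch) Rx(roll)).
In Python, from rig import sense, grab_frame, sign_off, masks_of gives the robot as it stands. The module is installed in compiled form; this text tells all that it offers.
- The arm moves only by the shell command python3 -m inch 'ROWS' [FORCE]. ROWS is JSON, a list of rows, each an object of numbers: "gripper": the finger opening in m, from 0 to 0.0854; "tx", "ty", "tz": the shift along the tool's x, y, z in m; "spin": the turn about the tool's z in degrees. In form: [{"gripper": .., "tx": .., "ty": .., "tz": .., "spin": ..}, ...]. A call has exactly 8 rows; each row shifts and turns the commanded pose from where the row before left it, along the tool's axes as they then stand; what a row does not reach is not made up. A row lasts 1/10 s, in which the tool goes at most 50 mm and 8.59 degrees, less where a joint would pass 70% of its speed; a pose out of reach is approached as far as the arm can. A call is refused whole if a number of a shift passes 0.05 or a number of a turn 8.59, either way. A call with a gripper value outside its range is refused whole. The fingers move at their own pace and stop on an object; FORCE is the grip in N (left out, the last holds). Time passes only in rows, so rows that do not move let the fingers close, or fill a call up. It gives the time, the measured TCP pose, the force and the opening at its end, in the units of the state.
- sense(): the state, without advancing time (a new reading comes with each control period).
- grab_frame(name): name is "scene" or "top"; returns a dict with "pixels" (400x640x3 uint8, red, green, blue), "K" (3x3 intrinsics, pixels), "extrinsics" (4x4, takes a point from camera to world coordinates). Camera axes: x right, y down, z forward; pixel columns grow to the right and rows downward; lengths in mm; the calibration is good to about 2 mm. A picture is of the moment at which its call begins. There is no depth.
- sign_off(): hands the job in, once; it reports no verdict.
Trained networks look in the newest picture that a camera, given by its name, has taken for a name from the list of things; names that differ only in an ending like _2 or _b are one class to them, and where a whole thing is asked for, a point or a joint stands for the part that bears it (a point fixed in the world has none). Each returns a list of dicts, best first, with "conf" (0 to 1); they miss things now and then, are a little off and sometimes report something else, mostly with a low value. They report only what shows in the picture. A call takes as long as a camera call.
- masks_of(camera, target): "pixels" (400x640 bool, what is visible of it) and "centre" ([row, column] in pixels, amid what is visible of it).
The state is a dict: "clock": time; "qpos": joint angles; "qvel": joint speeds; "joint_efforts": joint torques, N m; "eef_pos": TCP position; "tcp_rot": TCP orientation; "contact_force": force on the tool from outside, world axes, zero at the start; "wrist_torque": the same for the moment, N m; "opening": opening from 0.0 (shut) to 1.0 (fully open).
Only numpy, scipy, OpenCV 4.12 (cv2) and the standard library are available. Lean on these libraries where they do the work, as an engineer would, in place of code of your own. Each camera call takes 0.05 s, during which the arm holds its last target.

## Working session

There is one attempt and no reset: what is moved stays moved. The work goes in short steps, Python scripts to look and compute and a shell command to move; the robot and the scene stay as the last step left them, time stands still between calls to the robot, and variables do not carry over. Pictures are saved under pics/ and viewed, and the job is handed in when it is done.

```bash
mkdir -p pics; ls; cat > h.py <<'E'
import numpy as np,cv2
from rig import sense,grab_frame,masks_of,sign_off
def shot(cam,fn,crop=None,scale=1):
    f=grab_frame(cam); im=f["pixels"][:,:,::-1].copy()
    if crop: r0,r1,c0,c1=crop; im=im[r0:r1,c0:c1]
    if scale!=1: im=cv2.resize(im,None,fx=scale,fy=scale,interpolation=cv2.INTER_CUBIC)
    cv2.imwrite("pics/"+fn,im); return f
def proj(f,p):
    E=np.array(f["extrinsics"]);c=E[:3,:3].T@(np.array(p,float)-E[:3,3]); u=np.array(f["K"])@c; return u[:2]/u[2]
def ray(f,px):
    E=np.array(f["extrinsics"]);d=E[:3,:3]@(np.linalg.inv(np.array(f["K"]))@np.array([px[0],px[1],1.]));return E[:3,3],d
def atz(f,px,z):
    o,d=ray(f,px); return o+d*(z-o[2])/d[2]
E
python3 - <<'E'
from h import *
for c in("scene","top"):
    f=shot(c,c+"0.png"); print(c,np.array(f["K"]).round(1).tolist(),np.array(f["extrinsics"]).round(3).tolist())
    for n in["trainer","lever","rider","latch_grip","pointer_tip","rider_grip","rider_tip","ball_stud","big_mass","small_mass"]:
        for m in masks_of(c,n)[:2]: print(n,round(m["conf"],2),m["centre"],m["pixels"].sum())
print(sense())
E
```

```text
pics
scene [[367.8, 0.0, 320.8], [0.0, 367.8, 194.4], [0.0, 0.0, 1.0]] [[0.874, 0.332, -0.355, 877.257], [0.486, -0.582, 0.652, -725.186], [0.009, -0.742, -0.67, 810.287], [0.0, 0.0, 0.0, 1.0]]
trainer 0.69 [204.3, 350.8] 4421
trainer 0.33 [170.4, 360.8] 23
lever 0.63 [189.6, 352.3] 1323
rider 0.68 [171.7, 350.6] 228
rider 0.51 [358.0, 193.4] 8947
latch_grip 0.75 [201.7, 342.4] 337
latch_grip 0.72 [171.6, 352.1] 207
pointer_tip 0.43 [169.9, 359.7] 11
pointer_tip 0.33 [200.8, 313.8] 178
rider_grip 0.77 [175.0, 351.8] 200
rider_tip 0.52 [174.7, 353.3] 176
ball_stud 0.45 [223.1, 348.7] 116
big_mass 0.5 [222.4, 384.0] 211
big_mass 0.37 [357.9, 193.1] 8913
small_mass 0.58 [198.2, 366.8] 97
top [[390.5, 0.0, 315.8], [0.0, 390.5, 200.8], [0.0, 0.0, 1.0]] [[-0.012, -0.993, 0.121, 393.704], [-1.0, 0.011, -0.002, -54.556], [0.001, -0.121, -0.993, 1241.858], [0.0, 0.0, 0.0, 1.0]]
trainer 0.91 [199.0, 275.3] 5841
lever 0.89 [195.3, 276.5] 1466
lever 0.2 [182.3, 311.6] 299
rider 0.66 [189.1, 276.9] 170
rider 0.41 [228.2, 293.3] 208
latch_grip 0.69 [183.4, 310.1] 293
pointer_tip 0.57 [191.1, 254.2] 24
rider_grip 0.6 [190.7, 274.6] 201
rider_tip 0.59 [193.3, 276.9] 183
big_mass 0.59 [156.6, 290.2] 153
big_mass 0.32 [191.2, 275.4] 1505
small_mass 0.47 [182.7, 271.3] 36
{'clock': 1.1, 'qpos': array([ 1.12262973e+00,  3.52996303e-01,  1.63341000e+00,  6.84318577e-05,
        1.15519942e+00, -2.38773935e-03]), 'qvel': array([ 0.00033569, -0.00010838,  0.00012484,  0.00080628, -0.00141609,
       -0.00087985]), 'joint_efforts': array([ 1.66681009e-03, -6.05169582e+01, -3.42460942e+01, -1.49384396e-04,
        1.01448379e-03,  2.32529584e-05]), 'eef_pos': array([269.44569662, 563.93217475, 197.07899335]), 'tcp_rot': array([-3.14157973e+00, -6.26373000e-05,  2.69578617e+00]), 'contact_force': array([ 0.41145248,  0.09908118, -0.50348488]), 'wrist_torque': array([-0.01540689,  0.01139269,  0.0163739 ]), 'opening': 1.0012549228844891}
```

```bash
python3 - <<'E'
from h import *
f=shot("top","top1.png",(120,270,170,370),4)
f=shot("scene","scene1.png",(110,260,260,460),4)
E
```

```text
(no output)
```

View pics/top0.png

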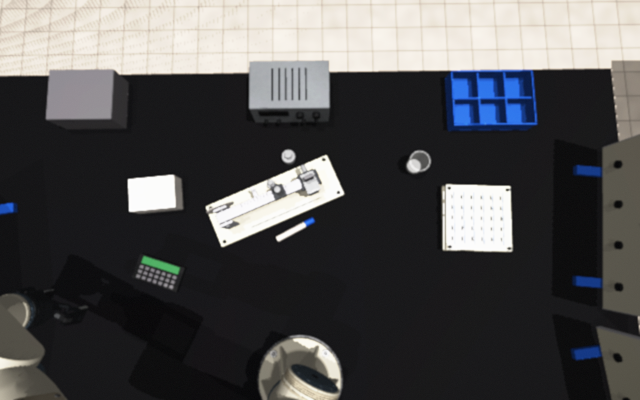

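View pics/scene0.png

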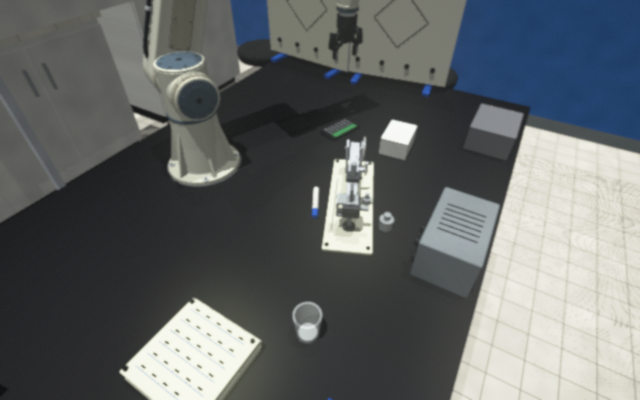

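View pics/top1.png

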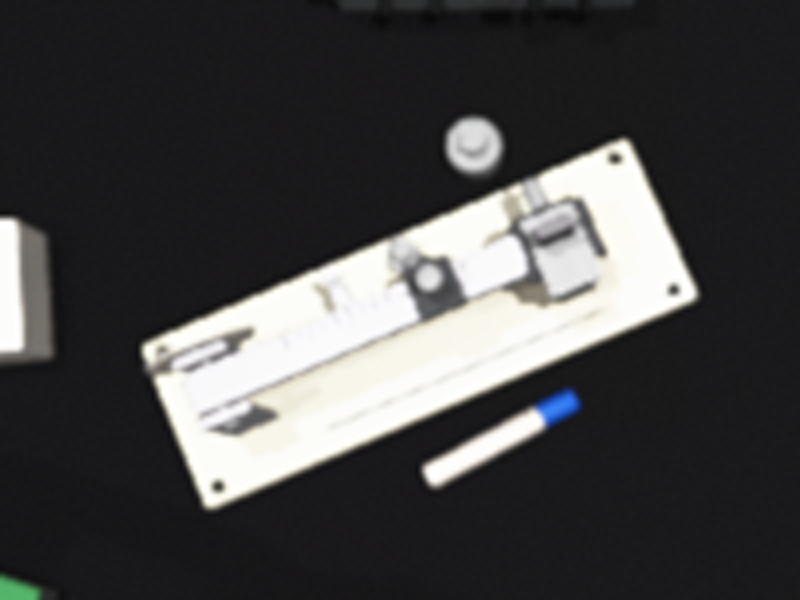

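View pics/scene1.png

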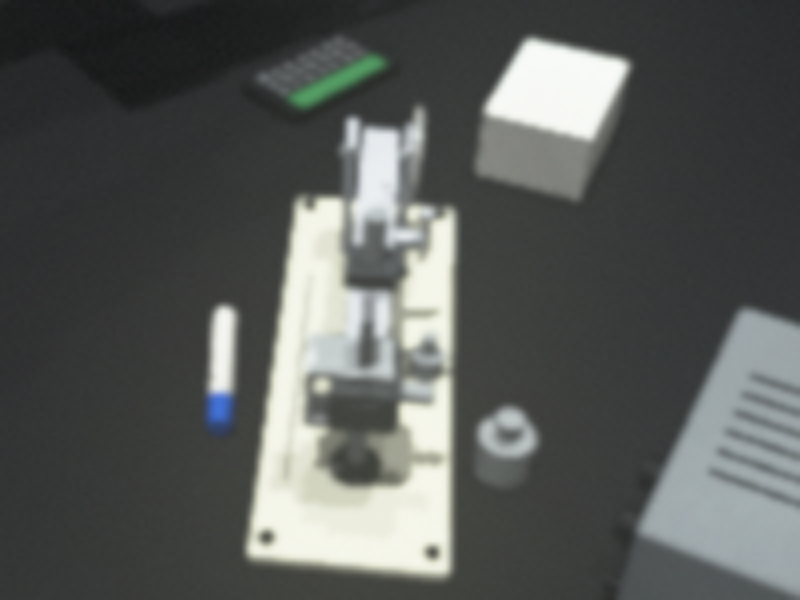

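```bash
cat > fit.py <<'E'
from h import *
f=grab_frame("top")
cor=np.array([[143,345],[628,140],[698,295],[208,508]])/4.+[170,120]-0.375
m=[(-210,70),(210,70),(210,-70),(-210,-70)]
P=np.array([atz(f,c,12)[:2] for c in cor])
from scipy.optimize import least_squares
def T(p,q): 
    c,s=np.cos(p[2]),np.sin(p[2]); return np.array([p[0]+c*q[0]-s*q[1],p[1]+s*q[0]+c*q[1]])
r=least_squares(lambda p:np.concatenate([T(p,q)-w for q,w in zip(m,P)]),[P[:,0].mean(),P[:,1].mean(),-1.2])
p=r.x
def inv(p,w):
    c,s=np.cos(p[2]),np.sin(p[2]); d=np.array(w[:2])-p[:2]; return np.array([c*d[0]+s*d[1],-s*d[0]+c*d[1]])
E
python3 - <<'E'
from fit import *
print(p,r.fun.round(1))
g=lambda x,y:np.array([x/4+170-.375,y/4+120-.375])
print("knob",inv(p,atz(f,g(432,277),175)))
print("paddle",inv(p,atz(f,g(556,232),169)),"exp 120")
for q in[(340,293),(350,303),(335,285),(325,290),(345,280)]: print(q,inv(p,atz(f,g(*q),130)))
print("smallmass",inv(p,atz(f,g(402,250),50)),inv(p,atz(f,g(402,250),130)))
print("bigmass",inv(p,atz(f,g(474,145),52)))
im=cv2.resize(f["pixels"][160:215,235:325,::-1],None,fx=8,fy=8,interpolation=cv2.INTER_CUBIC)
for n,c in(("pointer_tip",(0,0,255)),("rider_tip",(0,255,0)),("small_mass",(255,0,0))):
    for mm in masks_of("top",n)[:1]:
        k=cv2.resize(mm["pixels"][160:215,235:325].astype(np.uint8),None,fx=8,fy=8,interpolation=0)
        cs,_=cv2.findContours(k,0,1); cv2.drawContours(im,cs,-1,c,1); print(n,mm["conf"])
cv2.imwrite("pics/top2.png",im)
f=grab_frame("scene")
im=cv2.resize(f["pixels"][130:220,310:400,::-1],None,fx=6,fy=6,interpolation=cv2.INTER_CUBIC)
def W(x,y,z): return [*T(p,(x,y)),z]
for q in[(120,0,152),(-210,70,12),(210,70,12),(-210,-70,12),(120,0,97)]:
    u=(proj(f,W(*q))-[310,130]+.5)*6; cv2.circle(im,tuple(int(v) for v in u),3,(0,0,255),1)
cv2.imwrite("pics/scene2.png",im)
print(W(120,0,152))
E
```

```text
[547.89343832  72.68286027  -1.17256032] [-0.   0.6  1.4 -0.1 -1.1 -0.6 -0.3  0. ]
knob [26.30304168 -0.37883353]
paddle [117.67416566  -4.4937061 ] exp 120
(340, 293) [-40.16328688  23.30016331]
(350, 303) [-36.34100271  13.7334271 ]
(335, 285) [-41.24673211  30.1048897 ]
(325, 290) [-49.22260817  29.60910616]
(345, 280) [-33.26455788  30.60106473]
smallmass [ 9.55992103 50.70297971] [12.776958   34.44807808]
bigmass [ 92.94183945 104.37789929]
pointer_tip 0.49
rider_tip 0.59
[np.float64(594.4285969294533), np.float64(-37.92671894639797), 152]
```

View pics/top2.png

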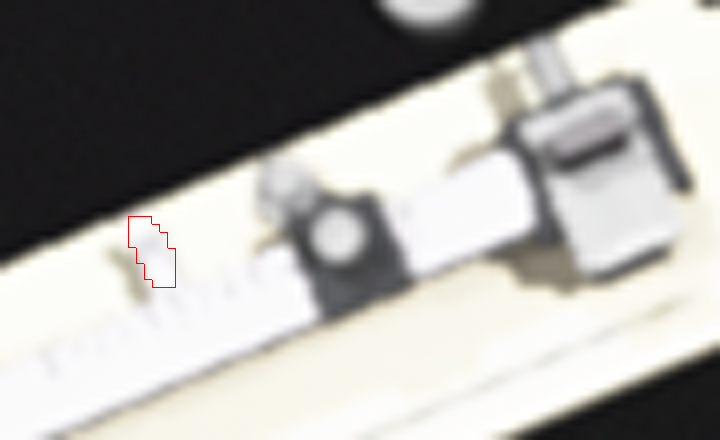

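View pics/scene2.png

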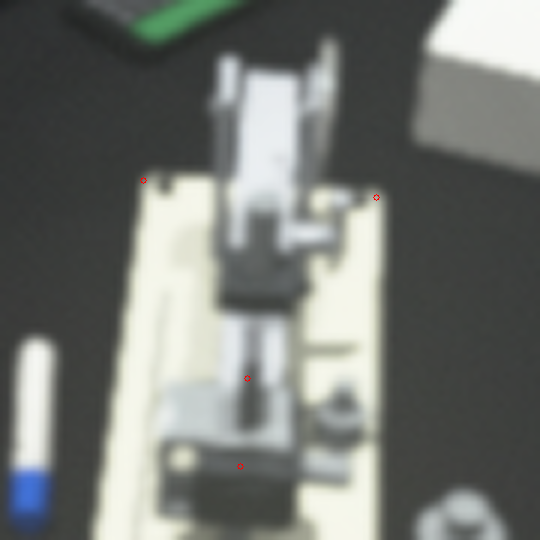

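```bash
python3 - <<'E'
from fit import *
def W(x,y,z): return [*T(p,(x,y)),z]
g=lambda x,y:np.array([x/8+235-.44,y/8+160-.44])
print("paddle",inv(p,atz(f,g(590,128),169)))
for q in [(150,250),(160,240),(150,225),(165,275),(140,225)]: print(q,inv(p,atz(f,g(*q),130)),inv(p,atz(f,g(*q),117)))
fs=grab_frame("scene")
def draw(f,r,c,h,w,s,name):
    im=cv2.resize(f["pixels"][r:r+h,c:c+w,::-1],None,fx=s,fy=s,interpolation=cv2.INTER_CUBIC)
    for q,col in[((-40,20,130),(0,0,255)),((-40,30,130),(0,0,255)),((26,20,130),(0,200,0)),((26,28,130),(0,200,0)),((26,0,175),(255,0,255)),((26,0,133),(255,0,255)),((10,50,12),(255,100,0)),((10,50,50),(255,100,0)),((120,0,169),(0,200,255)),((120,0,125),(0,200,255))]:
        u=(proj(f,W(*q))-[c,r]+.5)*s; cv2.circle(im,tuple(int(v) for v in u),3,col,1)
    cv2.imwrite("pics/"+name,im)
draw(fs,145,325,60,60,10,"s3.png"); draw(f,160,235,55,90,8,"t3.png")
E
```

```text
paddle [119.18510715   1.22193358]
(150, 250) [-41.34627413  30.35411436] [-42.50185909  32.94766867]
(160, 240) [-36.66310936  32.28322238] [-37.76393809  34.8993321 ]
(150, 225) [-37.88412491  38.76384947] [-38.99922993  41.45573159]
(165, 275) [-39.85976542  19.81441812] [-40.99796991  22.28474083]
(140, 225) [-41.185161    40.19748724] [-42.3388622   42.90613166]
```

View pics/s3.png

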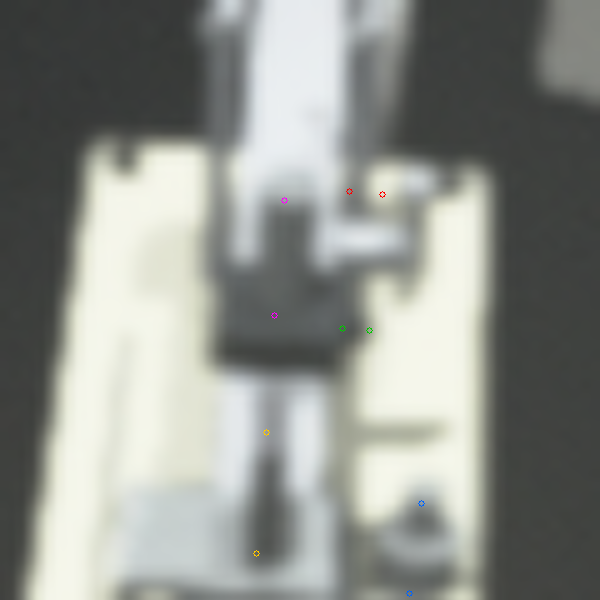

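View pics/t3.png

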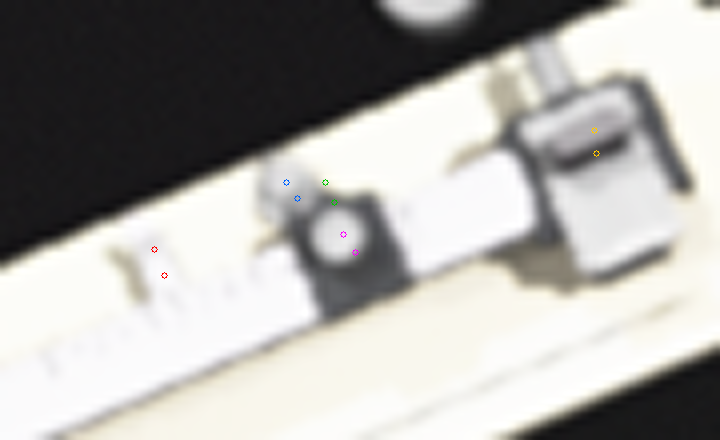

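```bash
python3 - <<'E'
from fit import *
fs=grab_frame("scene")
g=lambda x,y:np.array([x/10+325-.45,y/10+145-.45])
t=lambda u:(u-[235,160]+.44)*8
for q in[(330,240),(365,240),(405,240),(425,180),(410,185)]:
    for z in(90,105,117,130,140):
        w=atz(fs,g(*q),z); print(q,z,inv(p,w).round(1),"top crop",t(proj(f,w)).round())
E
```

```text
(330, 240) 90 [-66.9  16.3] top crop [118. 327.]
(330, 240) 105 [-47.6  15.9] top crop [160. 303.]
(330, 240) 117 [-32.1  15.5] top crop [195. 282.]
(330, 240) 130 [-15.3  15.1] top crop [233. 260.]
(330, 240) 140 [-2.4 14.8] top crop [263. 242.]
(365, 240) 90 [-68.3  27.4] top crop [103. 302.]
(365, 240) 105 [-48.9  26.7] top crop [146. 277.]
(365, 240) 117 [-33.4  26.1] top crop [180. 257.]
(365, 240) 130 [-16.6  25.5] top crop [219. 235.]
(365, 240) 140 [-3.6 25.1] top crop [249. 218.]
(405, 240) 90 [-69.8  40. ] top crop [ 86. 272.]
(405, 240) 105 [-50.4  39. ] top crop [129. 248.]
(405, 240) 117 [-34.9  38.3] top crop [164. 228.]
(405, 240) 130 [-18.   37.5] top crop [202. 207.]
(405, 240) 140 [-5.1 36.8] top crop [233. 189.]
(425, 180) 90 [-102.2   45.8] top crop [ -0. 293.]
(425, 180) 105 [-82.1  44.7] top crop [ 43. 268.]
(425, 180) 117 [-66.1  43.9] top crop [ 79. 248.]
(425, 180) 130 [-48.6  42.9] top crop [118. 226.]
(425, 180) 140 [-35.2  42.2] top crop [149. 209.]
(410, 185) 90 [-99.  41.] top crop [ 13. 301.]
(410, 185) 105 [-78.9  40. ] top crop [ 56. 276.]
(410, 185) 117 [-62.9  39.3] top crop [ 92. 256.]
(410, 185) 130 [-45.5  38.4] top crop [131. 234.]
(410, 185) 140 [-32.2  37.8] top crop [161. 217.]
```

```bash
python3 - <<'E'
from fit import *
def W(x,y,z): return [*T(p,(x,y)),z]
a=f["pixels"][178:206,243:285,::-1].astype(float)
a=np.clip((a-190)*255/65,0,255).astype(np.uint8)
im=cv2.resize(a,None,fx=18,fy=18,interpolation=cv2.INTER_CUBIC)
for x in(-30,-40,-50):
    for y,z,c in((20,112,(0,180,0)),(41,112,(0,180,0)),(41,130,(0,0,255))):
        u=(proj(f,W(x,y,z))-[243,178]+.5)*18; cv2.circle(im,tuple(int(v) for v in u),4,c,1)
cv2.imwrite("pics/t4.png",im)
fs=grab_frame("scene")
im=cv2.resize(fs["pixels"][150:180,350:380,::-1],None,fx=18,fy=18,interpolation=cv2.INTER_CUBIC)
for x in(-30,-40,-50):
    for y,z,c in((20,112,(0,180,0)),(41,112,(0,180,0)),(41,130,(0,0,255))):
        u=(proj(fs,W(x,y,z))-[350,150]+.5)*18; cv2.circle(im,tuple(int(v) for v in u),4,c,1)
cv2.imwrite("pics/s4.png",im)
E
```

```text
(no output)
```

View pics/t4.png

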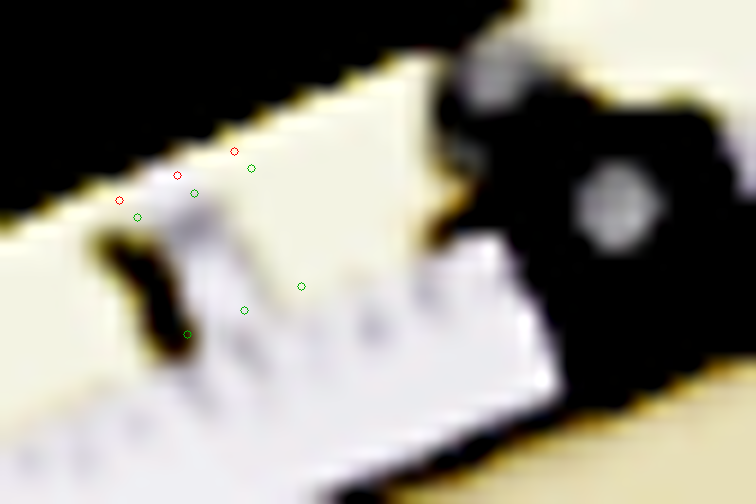

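View pics/s4.png

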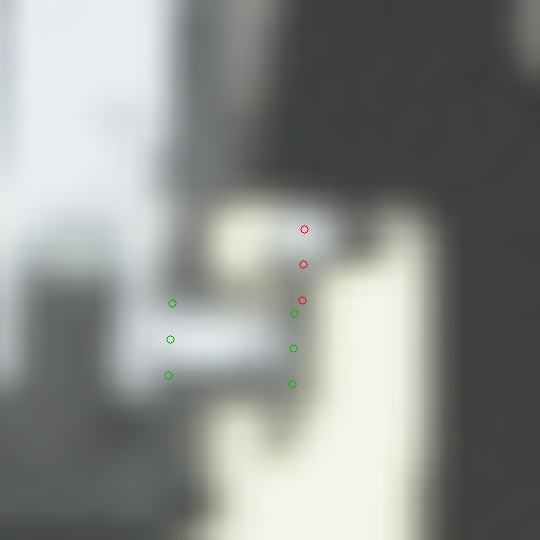

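```bash
python3 -m inch '[{"gripper":0.05,"tx":0,"ty":0,"tz":0,"spin":-8.06},{"gripper":0.05,"tx":0,"ty":0,"tz":0,"spin":-8.06},{"gripper":0.05,"tx":0,"ty":0,"tz":0,"spin":-8.06},{"gripper":0.05,"tx":0,"ty":0,"tz":0,"spin":-8.06},{"gripper":0.05,"tx":0,"ty":0,"tz":0,"spin":-8.06},{"gripper":0.05,"tx":0,"ty":0,"tz":0,"spin":-8.06},{"gripper":0.05,"tx":0,"ty":0,"tz":-0.02,"spin":0},{"gripper":0.05,"tx":0,"ty":0,"tz":0,"spin":0}]' 40
cat > go.py <<'E'
import sys
from h import *
P0=np.array([547.893,72.683]);th=-1.17256
def rep(tx,ty,tz):
    s=sense(); R=cv2.Rodrigues
    from scipy.spatial.transform import Rotation as Ro
    M=Ro.from_euler("xyz",s["tcp_rot"]).as_matrix()
    c,sn=np.cos(th),np.sin(th)
    t=np.array([P0[0]+c*tx-sn*ty,P0[1]+sn*tx+c*ty,tz])
    d=s["eef_pos"]-np.array([*P0,0])
    print("clk",round(s["clock"],2),"trainer tcp",(c*d[0]+sn*d[1]).round(1),(-sn*d[0]+c*d[1]).round(1),d[2].round(1),"yaw",s["tcp_rot"].round(3),"F",s["contact_force"].round(1),"open",round(s["opening"]*85.4,1))
    print("tool delta mm",(M.T@(t-s["eef_pos"])).round(1))
rep(*map(float,sys.argv[1:4]))
E
python3 go.py 26.3 0 217
```

```text
clock: 2.55
eef_pos: [270.1, 565.2, 219.2]
tcp_rot: [3.139, 0.003, -2.744]
contact_force: [0.1, 0.4, 1.8]
opening: 0.587
clk 2.55 trainer tcp -561.7 -65.0 219.2 yaw [ 3.139e+00  3.000e-03 -2.744e+00] F [0.1 0.4 1.8] open 50.2
tool delta mm [ -65.1 -588.     1. ]
```

```bash
python3 -m inch '[{"gripper":0.05,"tx":-0.004,"ty":-0.04,"tz":0,"spin":0},{"gripper":0.05,"tx":-0.004,"ty":-0.04,"tz":0,"spin":0},{"gripper":0.05,"tx":-0.004,"ty":-0.04,"tz":0,"spin":0},{"gripper":0.05,"tx":-0.004,"ty":-0.04,"tz":0,"spin":0},{"gripper":0.05,"tx":-0.004,"ty":-0.04,"tz":0,"spin":0},{"gripper":0.05,"tx":-0.004,"ty":-0.04,"tz":0,"spin":0},{"gripper":0.05,"tx":-0.004,"ty":-0.04,"tz":0,"spin":0},{"gripper":0.05,"tx":-0.004,"ty":-0.04,"tz":0,"spin":0}]'
python3 -m inch '[{"gripper":0.05,"tx":-0.005,"ty":-0.04,"tz":0,"spin":0},{"gripper":0.05,"tx":-0.005,"ty":-0.04,"tz":0,"spin":0},{"gripper":0.05,"tx":-0.005,"ty":-0.04,"tz":0,"spin":0},{"gripper":0.05,"tx":-0.005,"ty":-0.04,"tz":0,"spin":0},{"gripper":0.05,"tx":-0.005,"ty":-0.04,"tz":0,"spin":0},{"gripper":0.05,"tx":-0.005,"ty":-0.04,"tz":0,"spin":0},{"gripper":0.05,"tx":-0.003,"ty":-0.028,"tz":0,"spin":0},{"gripper":0.05,"tx":0,"ty":0,"tz":0,"spin":0}]'
python3 go.py 26.3 0 144
python3 - <<'E'
from h import *
shot("top","t5.png",(120,240,220,380),5)
E
```

```text
clock: 3.35
eef_pos: [423.6, 279.9, 216.7]
tcp_rot: [3.142, 0.0, -2.744]
contact_force: [-0.0, 0.1, -0.8]
opening: 0.584
clock: 4.15
eef_pos: [558.8, 44.3, 216.5]
tcp_rot: [-3.141, 0.0, -2.747]
contact_force: [0.3, 0.5, -0.9]
opening: 0.584
clk 4.15 trainer tcp 30.4 -0.9 216.5 yaw [-3.141  0.    -2.747] F [ 0.3  0.5 -0.9] open 49.9
tool delta mm [-0.9  4.2 72.5]
```

View pics/t5.png

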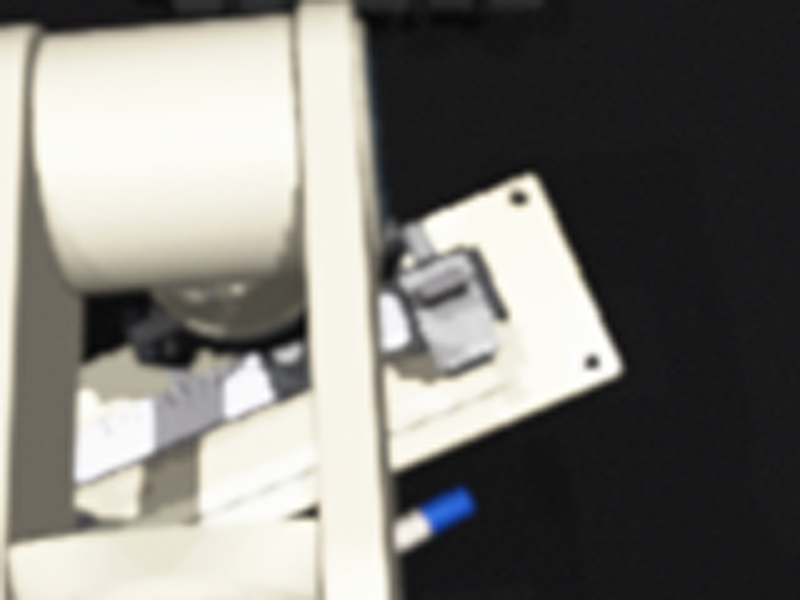

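The top view is covered by the arm (coupler still visible at ~(445,310) in the crop), as expected. Descending on the knob.

```bash
python3 -m inch '[{"gripper":0.05,"tx":-0.001,"ty":0.004,"tz":0.01,"spin":0},{"gripper":0.05,"tx":0,"ty":0,"tz":0.01,"spin":0},{"gripper":0.05,"tx":0,"ty":0,"tz":0.01,"spin":0},{"gripper":0.05,"tx":0,"ty":0,"tz":0.01,"spin":0},{"gripper":0.05,"tx":0,"ty":0,"tz":0.01,"spin":0},{"gripper":0.05,"tx":0,"ty":0,"tz":0.01,"spin":0},{"gripper":0.05,"tx":0,"ty":0,"tz":0.01,"spin":0},{"gripper":0.05,"tx":0,"ty":0,"tz":0,"spin":0}]'
python3 go.py 26.3 0 144
python3 - <<'E'
from h import *
shot("scene","s5.png",(100,230,280,430),5)
E
```

```text
clock: 5.0
eef_pos: [555.8, 51.1, 145.4]
tcp_rot: [3.141, -0.002, -2.743]
contact_force: [0.1, 0.3, -0.2]
opening: 0.586
clk 5.0 trainer tcp 23.0 -1.1 145.4 yaw [ 3.141e+00 -2.000e-03 -2.743e+00] F [ 0.1  0.3 -0.2] open 50.1
tool delta mm [-1.1 -3.3  1.4]
```

View pics/s5.png

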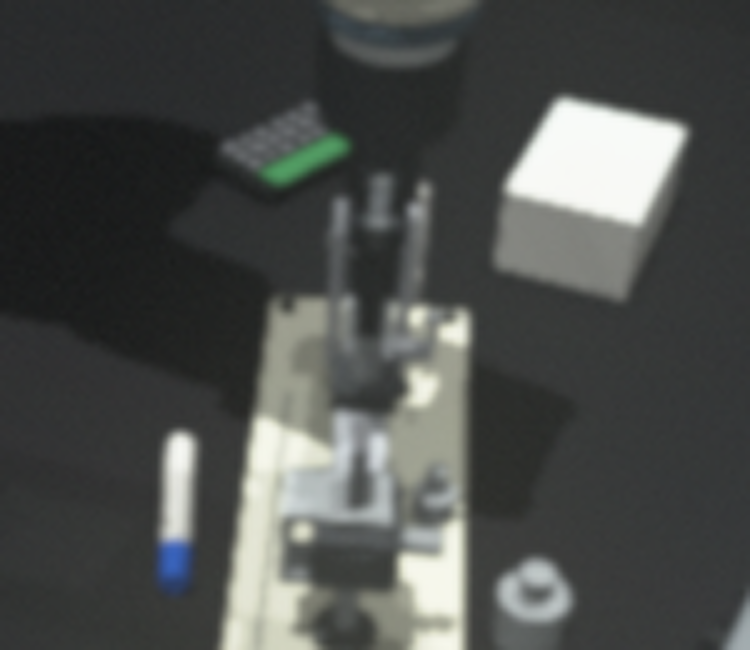

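The fingers straddle the knob (crop ~(372,330)). Closing.

```bash
python3 -m inch '[{"gripper":0.03,"tx":0,"ty":0,"tz":0,"spin":0},{"gripper":0.01,"tx":0,"ty":0,"tz":0,"spin":0},{"gripper":0.01,"tx":0,"ty":0,"tz":0,"spin":0},{"gripper":0.01,"tx":0,"ty":0,"tz":0,"spin":0},{"gripper":0.01,"tx":0,"ty":0,"tz":0,"spin":0},{"gripper":0.01,"tx":0,"ty":0,"tz":0,"spin":0},{"gripper":0.01,"tx":0,"ty":0,"tz":0,"spin":0},{"gripper":0.01,"tx":0,"ty":0,"tz":0,"spin":0}]' 30
python3 go.py -43 0 144
python3 - <<'E'
from h import *
shot("scene","s6.png",(130,200,320,400),8)
E
```

```text
clock: 5.85
eef_pos: [556.8, 51.2, 147.1]
tcp_rot: [3.142, -0.0, -2.743]
contact_force: [-0.2, -0.4, -0.1]
opening: 0.119
clk 5.85 trainer tcp 23.2 -0.2 147.1 yaw [ 3.142 -0.    -2.743] F [-0.2 -0.4 -0.1] open 10.2
tool delta mm [-0.2 66.2  3.1]
```

View pics/s6.png

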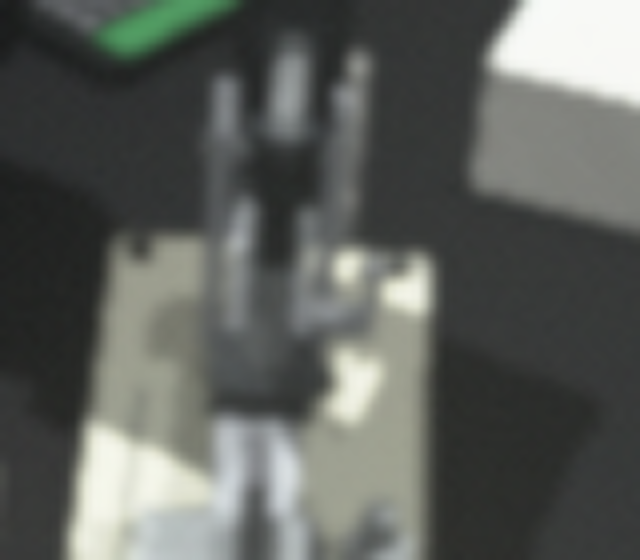

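```bash
python3 - <<'E'
from h import *
P0=np.array([547.893,72.683]);th=-1.17256
c,s=np.cos(th),np.sin(th)
W=lambda x,y,z:[P0[0]+c*x-s*y,P0[1]+s*x+c*y,z]
f=grab_frame("scene"); print(sense()["eef_pos"],sense()["opening"])
a=f["pixels"][130:200,320:400,::-1].astype(float); a=np.clip(a*1.8,0,255).astype(np.uint8)
im=cv2.resize(a,None,fx=9,fy=9,interpolation=cv2.INTER_CUBIC)
for q,col in[((23,0,147),(0,0,255)),((23,0,166),(0,0,255)),((26,0,175),(0,255,0)),((26,0,133),(0,255,0)),((26,37,130),(255,255,0))]:
    u=(proj(f,W(*q))-[320,130]+.5)*9; cv2.circle(im,tuple(int(v) for v in u),4,col,1)
cv2.imwrite("pics/s7.png",im)
shot("top","t7.png")
for n in("rider_grip","rider"):
    for m in masks_of("scene",n)[:3]: print(n,m["conf"],m["centre"],m["pixels"].sum())
E
```

```text
[556.76068247  51.20556241 147.05126543] 0.1176887299688457
rider_grip 0.66 [175.7, 353.1] 175
rider_grip 0.31 [194.9, 353.0] 1073
rider 0.59 [174.9, 351.7] 190
```

View pics/s7.png

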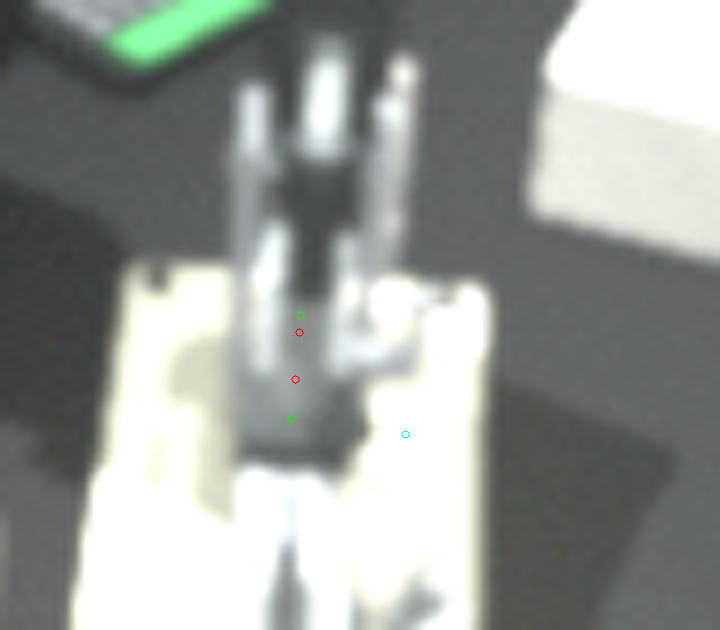

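View pics/t7.png

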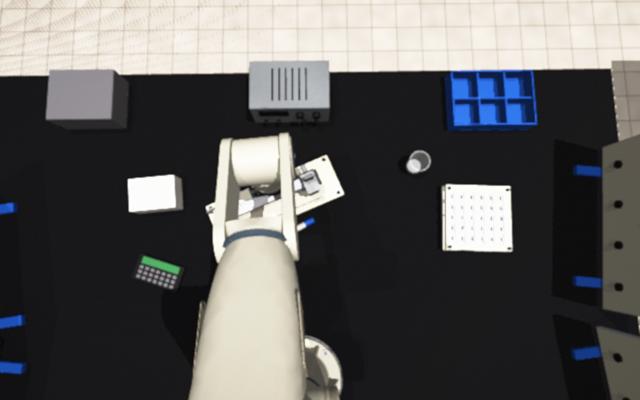

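```bash
python3 - <<'E'
from h import *
f=grab_frame("scene"); np.save("closed.npy",f["pixels"])
E
python3 -m inch '[{"gripper":0.06,"tx":0,"ty":0,"tz":0,"spin":0},{"gripper":0.06,"tx":0,"ty":0,"tz":0,"spin":0},{"gripper":0.06,"tx":0,"ty":0,"tz":0,"spin":0},{"gripper":0.06,"tx":0,"ty":0,"tz":0,"spin":0},{"gripper":0.06,"tx":0,"ty":0,"tz":0,"spin":0},{"gripper":0.06,"tx":0,"ty":0,"tz":0,"spin":0},{"gripper":0.06,"tx":0,"ty":0,"tz":0,"spin":0},{"gripper":0.06,"tx":0,"ty":0,"tz":0,"spin":0}]' 30
python3 go.py 26 0 144
python3 - <<'E'
from h import *
f=grab_frame("scene"); a=np.load("closed.npy"); b=f["pixels"]
L=[]
for q in(a,b,cv2.absdiff(a,b)):
    c=np.clip(q[125:190,335:375,::-1].astype(float)*2,0,255).astype(np.uint8)
    L.append(cv2.resize(c,None,fx=6.5,fy=9,interpolation=cv2.INTER_CUBIC))
cv2.imwrite("pics/s8.png",np.hstack(L))
E
```

```text
clock: 6.95
eef_pos: [556.8, 51.2, 147.1]
tcp_rot: [-3.142, 0.0, -2.743]
contact_force: [-0.8, -0.4, 0.3]
opening: 0.703
clk 6.95 trainer tcp 23.3 -0.1 147.1 yaw [-3.142  0.    -2.743] F [-0.8 -0.4  0.3] open 60.1
tool delta mm [-0.1 -2.7  3.1]
```

View pics/s8.png

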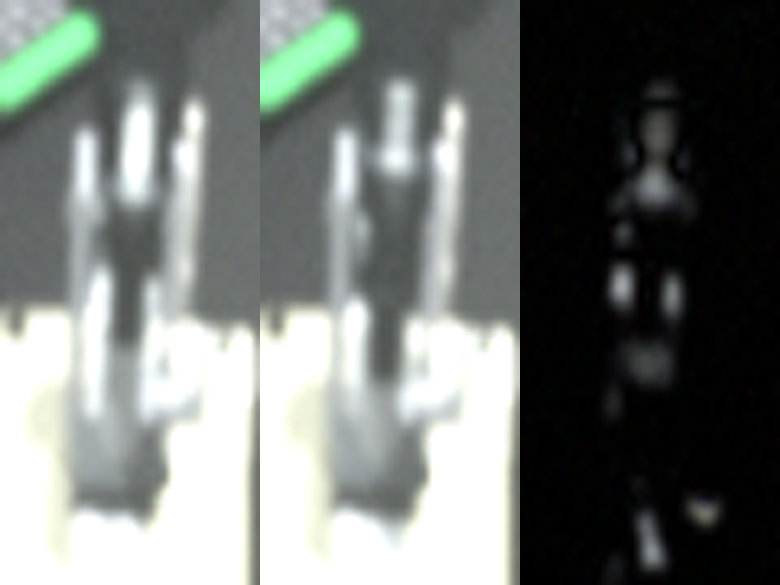

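```bash
python3 - <<'E'
from h import *
P0=np.array([547.893,72.683]);th=-1.17256
c,s=np.cos(th),np.sin(th)
W=lambda x,y,z:[P0[0]+c*x-s*y,P0[1]+s*x+c*y,z]
f=grab_frame("scene")
for z in(147,155,165,175,185,195): print(z,[(x,proj(f,W(x,0,z)).round(1).tolist()) for x in(0,10,23,28,42,53,67)])
s5=sense(); print(s5["qpos"])
E
```

```text
147 [(0, [352.7, 166.8]), (10, [352.5, 168.9]), (23, [352.3, 171.6]), (28, [352.2, 172.7]), (42, [352.0, 175.8]), (53, [351.8, 178.2]), (67, [351.6, 181.3])]
155 [(0, [352.9, 164.6]), (10, [352.7, 166.7]), (23, [352.5, 169.5]), (28, [352.4, 170.5]), (42, [352.2, 173.6]), (53, [352.0, 176.0]), (67, [351.8, 179.2])]
165 [(0, [353.1, 161.9]), (10, [352.9, 164.0]), (23, [352.7, 166.7]), (28, [352.7, 167.8]), (42, [352.4, 170.8]), (53, [352.2, 173.2]), (67, [352.0, 176.4])]
175 [(0, [353.3, 159.1]), (10, [353.2, 161.2]), (23, [353.0, 163.9]), (28, [352.9, 165.0]), (42, [352.7, 168.0]), (53, [352.5, 170.4]), (67, [352.3, 173.6])]
185 [(0, [353.6, 156.3]), (10, [353.4, 158.4]), (23, [353.2, 161.1]), (28, [353.1, 162.2]), (42, [352.9, 165.2]), (53, [352.7, 167.6]), (67, [352.5, 170.7])]
195 [(0, [353.8, 153.5]), (10, [353.7, 155.5]), (23, [353.5, 158.2]), (28, [353.4, 159.3]), (42, [353.2, 162.3]), (53, [353.0, 164.7]), (67, [352.7, 167.8])]
[ 8.90417871e-02  3.05929201e-01  1.82384082e+00 -9.80395456e-06
  1.01179369e+00 -1.87999328e+00]
```

```bash
python3 - <<'E'
from h import *
f=grab_frame("scene")
im=cv2.imread("pics/scene0.png")
s=8;r,c=0,310
a=cv2.resize(im[r:r+75,c:c+75],None,fx=s,fy=s,interpolation=cv2.INTER_CUBIC)
ax=np.array([np.sin(2.6958),-np.cos(2.6958),0])
for z,col in((197,(0,0,255)),(210,(0,255,0)),(240,(255,0,0))):
    for k in(-42,0,42):
        u=(proj(f,np.array([269.5,563.9,z])+ax*k)-[c,r]+.5)*s; cv2.circle(a,tuple(int(v) for v in u),4,col,-1)
cv2.imwrite("pics/s9.png",a)
E
```

```text
(no output)
```

View pics/s9.png

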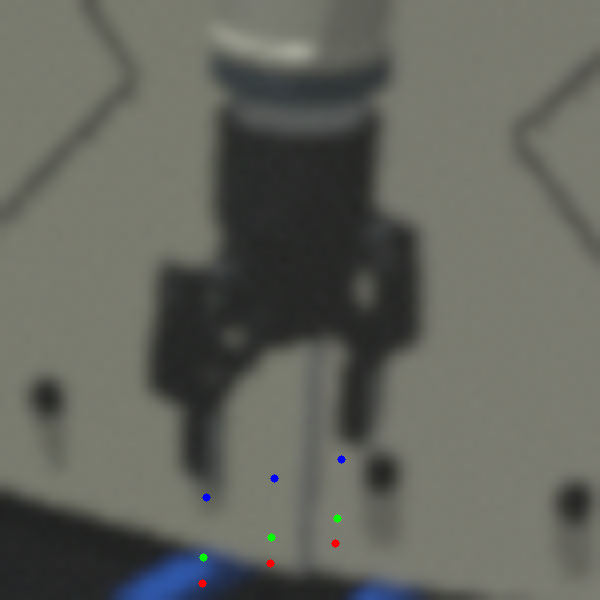

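The pictures show the fingertips end some 30–40 mm higher than the reported TCP (closed fingers sat above the knob). I'll descend in stages with that in mind, watching force.

```bash
python3 -m inch '[{"gripper":0.055,"tx":0,"ty":-0.003,"tz":0.004,"spin":0},{"gripper":0.055,"tx":0,"ty":0,"tz":0.005,"spin":0},{"gripper":0.055,"tx":0,"ty":0,"tz":0.005,"spin":0},{"gripper":0.055,"tx":0,"ty":0,"tz":0.005,"spin":0},{"gripper":0.055,"tx":0,"ty":0,"tz":0.005,"spin":0},{"gripper":0.055,"tx":0,"ty":0,"tz":0.005,"spin":0},{"gripper":0.055,"tx":0,"ty":0,"tz":0,"spin":0},{"gripper":0.055,"tx":0,"ty":0,"tz":0,"spin":0}]' 30
python3 go.py 26 0 110
cat > look.py <<'E'
import sys
from h import *
f=grab_frame("scene")
c=np.clip(f["pixels"][125:205,325:400,::-1].astype(float)*1.8,0,255).astype(np.uint8)
cv2.imwrite("pics/"+sys.argv[1],cv2.resize(c,None,fx=7.4,fy=7.4,interpolation=cv2.INTER_CUBIC))
E
python3 look.py s10.png
```

```text
clock: 7.9
eef_pos: [557.9, 48.5, 117.9]
tcp_rot: [3.142, -0.0, -2.743]
contact_force: [0.2, -0.7, 0.2]
opening: 0.644
clk 7.9 trainer tcp 26.2 -0.2 117.9 yaw [ 3.142 -0.    -2.743] F [ 0.2 -0.7  0.2] open 55.0
tool delta mm [-0.2  0.2  7.9]
```

View pics/s10.png

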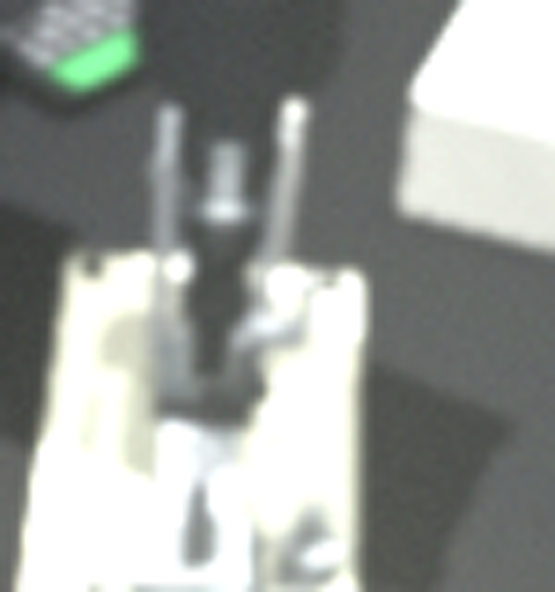

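```bash
python3 -m inch '[{"gripper":0.055,"tx":0,"ty":0,"tz":0.003,"spin":0},{"gripper":0.055,"tx":0,"ty":0,"tz":0.003,"spin":0},{"gripper":0.03,"tx":0,"ty":0,"tz":0,"spin":0},{"gripper":0.01,"tx":0,"ty":0,"tz":0,"spin":0},{"gripper":0.01,"tx":0,"ty":0,"tz":0,"spin":0},{"gripper":0.01,"tx":0,"ty":0,"tz":0,"spin":0},{"gripper":0.01,"tx":0,"ty":0,"tz":0,"spin":0},{"gripper":0.01,"tx":0,"ty":0,"tz":0,"spin":0}]' 30
python3 go.py -43 0 110
python3 look.py s11.png
```

```text
clock: 8.75
eef_pos: [557.9, 48.5, 112.2]
tcp_rot: [3.141, -0.0, -2.743]
contact_force: [-0.9, 1.0, 1.9]
opening: 0.2
clk 8.75 trainer tcp 26.1 -0.1 112.2 yaw [ 3.141 -0.    -2.743] F [-0.9  1.   1.9] open 17.1
tool delta mm [-0.1 69.1  2.2]
```

View pics/s11.png

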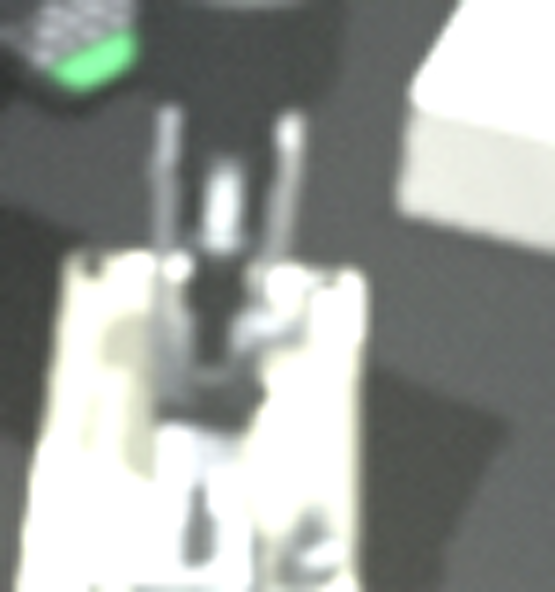

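```bash
python3 -m inch '[{"gripper":0.01,"tx":0,"ty":0.01,"tz":0,"spin":0},{"gripper":0.01,"tx":0,"ty":0.01,"tz":0,"spin":0},{"gripper":0.01,"tx":0,"ty":0.01,"tz":0,"spin":0},{"gripper":0.01,"tx":0,"ty":0.01,"tz":0,"spin":0},{"gripper":0.01,"tx":0,"ty":0.01,"tz":0,"spin":0},{"gripper":0.01,"tx":0,"ty":0.01,"tz":0,"spin":0},{"gripper":0.01,"tx":0,"ty":0.006,"tz":0,"spin":0},{"gripper":0.01,"tx":0,"ty":0,"tz":0,"spin":0}]' 30
python3 go.py -43 0 110
python3 look.py s12.png
```

```text
clock: 9.6
eef_pos: [531.9, 110.5, 112.2]
tcp_rot: [3.141, 0.0, -2.743]
contact_force: [-2.1, 1.9, 4.1]
opening: 0.197
clk 9.6 trainer tcp -41.1 -0.1 112.2 yaw [ 3.141  0.    -2.743] F [-2.1  1.9  4.1] open 16.8
tool delta mm [-0.1  1.9  2.2]
```

View pics/s12.png

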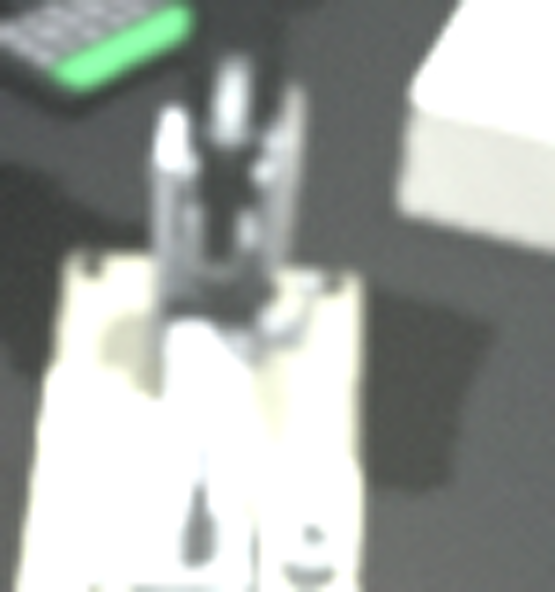

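```bash
python3 -m inch '[{"gripper":0.05,"tx":0,"ty":0,"tz":0,"spin":0},{"gripper":0.05,"tx":0,"ty":0,"tz":0,"spin":0},{"gripper":0.05,"tx":0,"ty":0,"tz":0,"spin":0},{"gripper":0.05,"tx":0,"ty":0,"tz":-0.01,"spin":0},{"gripper":0.05,"tx":0,"ty":0,"tz":-0.02,"spin":0},{"gripper":0.05,"tx":0,"ty":0,"tz":-0.03,"spin":0},{"gripper":0.05,"tx":0,"ty":0,"tz":-0.02,"spin":0},{"gripper":0.05,"tx":0,"ty":-0.02,"tz":0,"spin":0}]' 30
python3 -m inch '[{"gripper":0.05,"tx":0,"ty":-0.04,"tz":0,"spin":0},{"gripper":0.05,"tx":0,"ty":-0.04,"tz":0,"spin":0},{"gripper":0.05,"tx":0,"ty":-0.04,"tz":0,"spin":0},{"gripper":0.05,"tx":0,"ty":-0.03,"tz":0,"spin":0},{"gripper":0.05,"tx":0,"ty":0,"tz":0,"spin":8.5},{"gripper":0.05,"tx":0,"ty":0,"tz":0,"spin":8.5},{"gripper":0.05,"tx":0,"ty":0,"tz":0,"spin":8.5},{"gripper":0.05,"tx":0,"ty":0,"tz":0,"spin":8.5}]'
python3 -m inch '[{"gripper":0.05,"tx":0,"ty":0,"tz":0,"spin":8},{"gripper":0.05,"tx":0,"ty":0,"tz":0,"spin":8},{"gripper":0.05,"tx":0,"ty":0,"tz":0,"spin":8},{"gripper":0.05,"tx":0,"ty":0,"tz":0,"spin":8},{"gripper":0.05,"tx":0,"ty":0,"tz":0,"spin":8},{"gripper":0.05,"tx":0,"ty":0,"tz":0,"spin":8},{"gripper":0.05,"tx":0,"ty":0,"tz":0,"spin":8},{"gripper":0.05,"tx":0,"ty":0,"tz":0,"spin":0}]'
python3 go.py 120 0 182
python3 - <<'E'
from h import *
f=shot("top","t13.png",(150,230,210,350),5.5)
for cam in("top","scene"):
  if cam=="scene": f=shot("scene","s13.png",(130,200,320,400),8)
  for n in("rider","rider_tip","pointer_tip","rider_grip"):
    for m in masks_of(cam,n)[:2]: print(cam,n,round(m["conf"],2),m["centre"],m["pixels"].sum())
E
```

```text
clock: 10.45
eef_pos: [541.8, 92.2, 196.0]
tcp_rot: [-3.141, 0.005, -2.742]
contact_force: [0.1, -0.3, -0.7]
opening: 0.584
clock: 11.25
eef_pos: [598.4, -47.8, 192.7]
tcp_rot: [3.142, 0.0, 2.94]
contact_force: [-1.1, -0.0, -0.1]
opening: 0.586
clock: 12.05
eef_pos: [598.4, -47.6, 192.8]
tcp_rot: [3.141, 0.0, 1.967]
contact_force: [0.2, -0.8, 0.2]
opening: 0.584
clk 12.05 trainer tcp 130.4 -0.1 192.8 yaw [3.141 0.    1.967] F [ 0.2 -0.8  0.2] open 49.9
tool delta mm [10.4  0.  10.8]
top rider 0.53 [198.5, 257.4] 136
top rider_grip 0.62 [181.4, 307.2] 256
top rider_grip 0.57 [197.2, 252.3] 1064
scene rider 0.69 [159.2, 351.5] 197
scene rider 0.5 [194.9, 349.0] 1191
scene rider_tip 0.56 [160.4, 353.8] 202
```

View pics/t13.png

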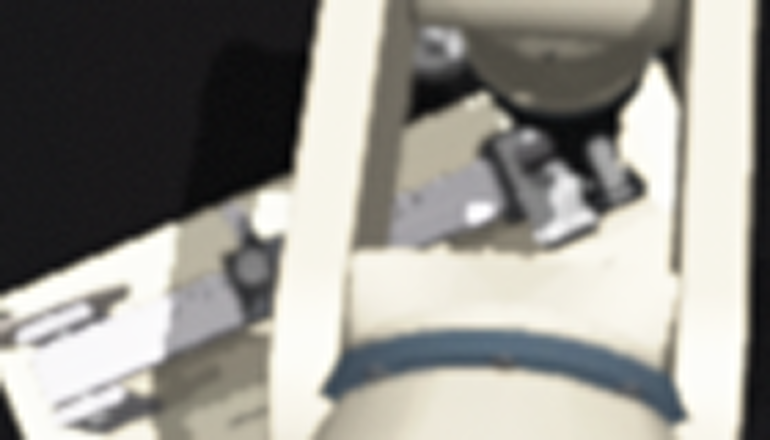

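View pics/s13.png

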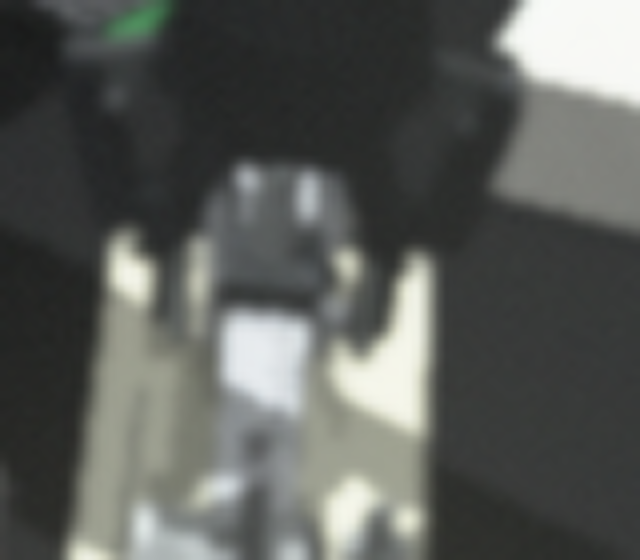

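```bash
python3 - <<'E'
from h import *
P0=np.array([547.893,72.683]);th=-1.17256
c,s=np.cos(th),np.sin(th)
W=lambda x,y,z:[P0[0]+c*x-s*y,P0[1]+s*x+c*y,z]
f=grab_frame("top")
r0,c0=178,240
a=f["pixels"][r0:r0+36,c0:c0+30,::-1].astype(float)
im=cv2.resize(np.clip(a*1.3,0,255).astype(np.uint8),None,fx=16,fy=16,interpolation=cv2.INTER_CUBIC)
b=im.copy()
for q,col in[((-41,0,175),(255,0,255)),((-41,37,117),(0,200,0)),((-41,37,130),(0,200,0)),((-41,41,130),(0,0,255)),((-50,41,130),(0,128,255)),((-32,41,130),(0,128,255))]:
    u=(proj(f,W(*q))-[c0,r0]+.5)*16; cv2.circle(b,tuple(int(v) for v in u),4,col,1)
cv2.imwrite("pics/t14.png",np.hstack([im,b])[:, :960] if False else cv2.resize(np.hstack([im,b]),None,fx=.8,fy=.8))
E
```

```text
(no output)
```

View pics/t14.png

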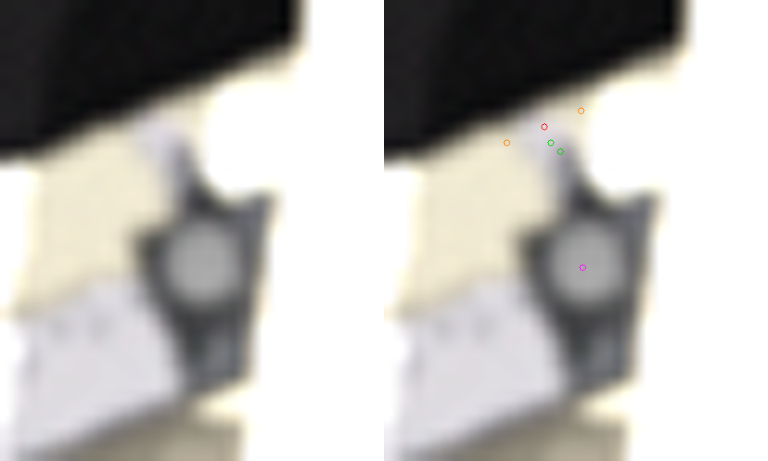

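```bash
python3 - <<'E'
import cv2
a=cv2.imread("pics/s12.png")[220:380,150:370]
cv2.imwrite("pics/s14.png",cv2.resize(a,None,fx=3.4,fy=3.4,interpolation=cv2.INTER_CUBIC))
E
```

```text
(no output)
```

View pics/s14.png

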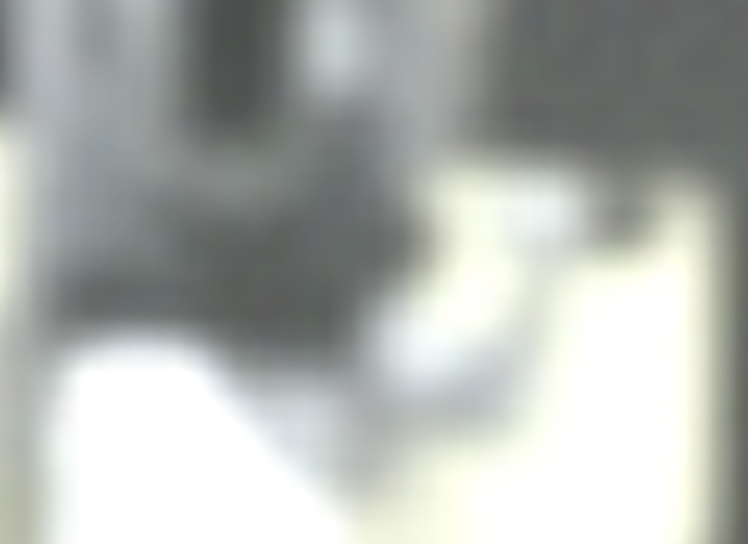

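```bash
python3 - <<'E'
from h import *
P0=np.array([547.893,72.683]);th=-1.17256
c,s=np.cos(th),np.sin(th)
def inv(w): d=w[:2]-P0; return np.array([c*d[0]+s*d[1],-s*d[0]+c*d[1]]).round(1)
fs=grab_frame("scene");ft=grab_frame("top")
def tri(ps,pt):
    o1,d1=ray(fs,ps);o2,d2=ray(ft,pt);A=np.stack([d1,-d2],1);k=np.linalg.lstsq(A,o2-o1,rcond=None)[0]
    a,b=o1+d1*k[0],o2+d2*k[1];m=(a+b)/2; return inv(m),m[2].round(1),np.linalg.norm(a-b).round(1)
g=lambda x,y:np.array([x/12.8+240-.46,y/12.8+178-.46])
for n,ps,pts in(("rider",(361.7,163.8),[(185,162),(190,170),(180,155)]),("pointer",(366.4,162.6),[(155,130),(150,122),(160,135)])):
    print(n,[(z,inv(atz(fs,ps,z))) for z in(120,125,130)])
    for q in pts: print("  top",[(z,inv(atz(ft,g(*q),z))) for z in(120,125,130)],"tri",tri(ps,g(*q)))
E
```

```text
rider [(120, array([-53.6,  27.3])), (125, array([-47. ,  27.1])), (130, array([-40.3,  26.8]))]
  top [(120, array([-39.7,  33.2])), (125, array([-39.3,  32.2])), (130, array([-38.9,  31.2]))] tri (array([-38.4,  28.7]), np.float64(132.0), np.float64(4.1))
  top [(120, array([-39.4,  31.1])), (125, array([-39. ,  30.1])), (130, array([-38.5,  29.1]))] tri (array([-38.2,  27.7]), np.float64(131.9), np.float64(2.0))
  top [(120, array([-40.2,  35.2])), (125, array([-39.7,  34.2])), (130, array([-39.3,  33.1]))] tri (array([-38.7,  29.7]), np.float64(132.1), np.float64(6.0))
pointer [(120, array([-61.5,  41.7])), (125, array([-54.8,  41.3])), (130, array([-48.1,  41. ]))]
  top [(120, array([-43.2,  42.7])), (125, array([-42.7,  41.7])), (130, array([-42.3,  40.6]))] tri (array([-41.9,  40.2]), np.float64(134.5), np.float64(1.0))
  top [(120, array([-43.5,  44.9])), (125, array([-43.1,  43.8])), (130, array([-42.6,  42.8]))] tri (array([-42.1,  41.2]), np.float64(134.7), np.float64(1.1))
  top [(120, array([-42.6,  41.2])), (125, array([-42.1,  40.2])), (130, array([-41.7,  39.1]))] tri (array([-41.4,  39.4]), np.float64(134.6), np.float64(2.5))
```

The top crop shows the rider's dark tip at about (185,162) and the pointer tip at (155,130), so the rider sits about 3 mm short (toward the nose). That is within tolerance, but I'll trim it for margin.

```bash
python3 -m inch '[{"gripper":0.04,"tx":0.043,"ty":0,"tz":0,"spin":0},{"gripper":0.04,"tx":0.043,"ty":0,"tz":0,"spin":0},{"gripper":0.04,"tx":0.043,"ty":0,"tz":0,"spin":0},{"gripper":0.04,"tx":0.0425,"ty":0,"tz":0,"spin":0},{"gripper":0.04,"tx":0,"ty":0,"tz":0.01,"spin":0},{"gripper":0.04,"tx":0,"ty":0,"tz":0.015,"spin":0},{"gripper":0.04,"tx":0,"ty":0,"tz":0.015,"spin":0},{"gripper":0.04,"tx":0,"ty":0,"tz":0.01,"spin":0}]' 30
python3 go.py -41 0 112
python3 -m inch '[{"gripper":0.04,"tx":0,"ty":0,"tz":0.01,"spin":0},{"gripper":0.04,"tx":0,"ty":0,"tz":0.01,"spin":0},{"gripper":0.04,"tx":0,"ty":0,"tz":0.01,"spin":0},{"gripper":0.04,"tx":0,"ty":0,"tz":0,"spin":0},{"gripper":0.01,"tx":0,"ty":0,"tz":0,"spin":0},{"gripper":0.01,"tx":0,"ty":0,"tz":0,"spin":0},{"gripper":0.01,"tx":0,"ty":0,"tz":0,"spin":0},{"gripper":0.01,"tx":0,"ty":0,"tz":0,"spin":0}]' 30
python3 go.py -43.5 0 112
```

```text
clock: 13.5
eef_pos: [531.5, 110.3, 141.0]
tcp_rot: [-3.141, 0.0, 1.969]
contact_force: [0.8, 0.5, 0.3]
opening: 0.468
clk 13.5 trainer tcp -41.1 -0.5 141.0 yaw [-3.141  0.     1.969] F [0.8 0.5 0.3] open 40.0
tool delta mm [-0.1  0.6 29. ]
clock: 14.3
eef_pos: [532.0, 110.6, 112.5]
tcp_rot: [3.141, 0.0, 1.969]
contact_force: [-1.2, -0.7, 1.1]
opening: 0.199
clk 14.3 trainer tcp -41.2 0.1 112.5 yaw [3.141 0.    1.969] F [-1.2 -0.7  1.1] open 17.0
tool delta mm [ 2.3 -0.1  0.5]
```

```bash
python3 -m inch '[{"gripper":0.01,"tx":0.0015,"ty":0,"tz":0,"spin":0},{"gripper":0.01,"tx":0.001,"ty":0,"tz":0,"spin":0},{"gripper":0.01,"tx":0,"ty":0,"tz":0,"spin":0},{"gripper":0.01,"tx":0,"ty":0,"tz":0,"spin":0},{"gripper":0.04,"tx":0,"ty":0,"tz":0,"spin":0},{"gripper":0.04,"tx":0,"ty":0,"tz":0,"spin":0},{"gripper":0.04,"tx":0,"ty":0,"tz":0,"spin":0},{"gripper":0.04,"tx":0,"ty":0,"tz":-0.01,"spin":0}]' 30
python3 go.py -43.5 0 112
python3 -m inch '[{"gripper":0.04,"tx":0,"ty":0,"tz":-0.03,"spin":0},{"gripper":0.04,"tx":0,"ty":0,"tz":-0.03,"spin":0},{"gripper":0.04,"tx":-0.03,"ty":0,"tz":-0.01,"spin":0},{"gripper":0.04,"tx":-0.04,"ty":0,"tz":0,"spin":0},{"gripper":0.04,"tx":-0.04,"ty":0,"tz":0,"spin":0},{"gripper":0.04,"tx":-0.04,"ty":0,"tz":0,"spin":0},{"gripper":0.04,"tx":-0.013,"ty":0,"tz":0,"spin":0},{"gripper":0.04,"tx":0,"ty":0,"tz":0,"spin":0}]' 30
python3 go.py 120 0 106
python3 - <<'E'
from h import *
f=grab_frame("top")
a=f["pixels"][178:214,235:275,::-1].astype(float)
im=cv2.resize(np.clip(a*1.3,0,255).astype(np.uint8),None,fx=12,fy=12,interpolation=cv2.INTER_CUBIC)
cv2.imwrite("pics/t15.png",im)
shot("scene","s15.png",(110,220,300,420),6)
E
```

```text
clock: 15.1
eef_pos: [529.8, 112.9, 121.2]
tcp_rot: [-3.139, -0.001, 1.969]
contact_force: [0.3, 1.2, 0.6]
opening: 0.469
clk 15.1 trainer tcp -44.1 -1.1 121.2 yaw [-3.139e+00 -1.000e-03  1.969e+00] F [0.3 1.2 0.6] open 40.0
tool delta mm [-0.6  1.1  9.2]
clock: 15.9
eef_pos: [594.5, -38.7, 192.4]
tcp_rot: [3.141, 0.0, 1.967]
contact_force: [0.5, 0.4, -0.2]
opening: 0.466
clk 15.9 trainer tcp 120.7 -0.2 192.4 yaw [3.141 0.    1.967] F [ 0.5  0.4 -0.2] open 39.8
tool delta mm [ 0.8  0.2 86.4]
```

View pics/t15.png

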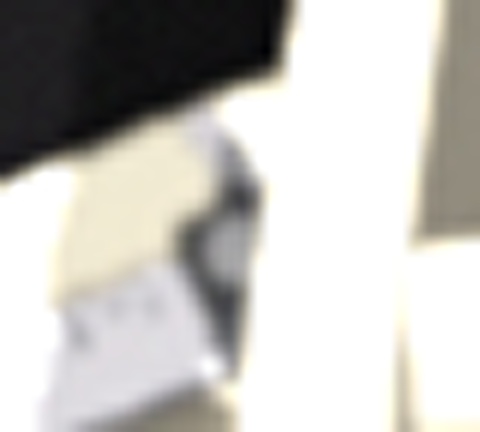

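View pics/s15.png

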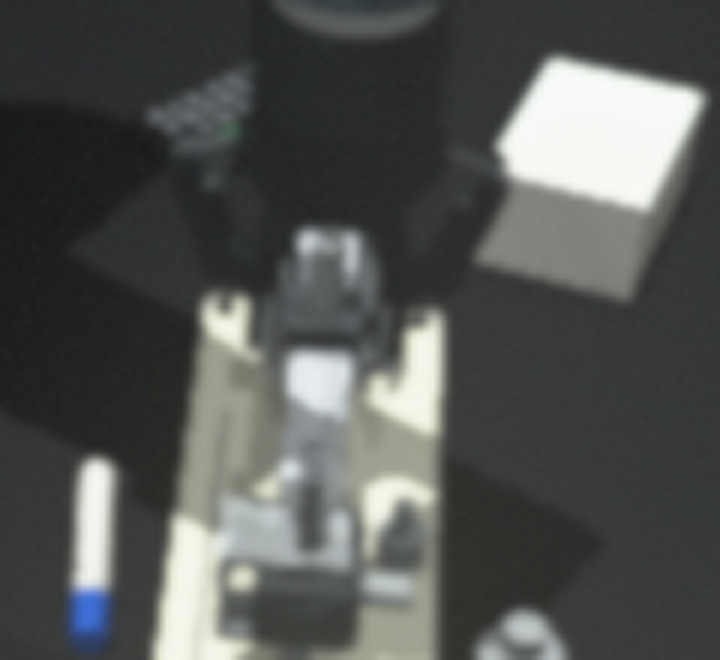

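Top crop: rider tip (230,155) and pointer tip (200,125) lie in line across the lever. In the scene crop the fingers hang above the paddle. Descending onto the paddle.

```bash
python3 -m inch '[{"gripper":0.04,"tx":0,"ty":0,"tz":0.02,"spin":0},{"gripper":0.04,"tx":0,"ty":0,"tz":0.02,"spin":0},{"gripper":0.04,"tx":0,"ty":0,"tz":0.015,"spin":0},{"gripper":0.04,"tx":0,"ty":0,"tz":0.01,"spin":0},{"gripper":0.04,"tx":0,"ty":0,"tz":0.01,"spin":0},{"gripper":0.04,"tx":0,"ty":0,"tz":0.005,"spin":0},{"gripper":0.04,"tx":0,"ty":0,"tz":0.005,"spin":0},{"gripper":0.04,"tx":0,"ty":0,"tz":0,"spin":0}]' 30
python3 go.py 120 0 102
python3 - <<'E'
from h import *
shot("scene","s16.png",(130,220,310,410),7)
E
```

```text
clock: 16.8
eef_pos: [593.9, -37.3, 106.7]
tcp_rot: [-3.141, -0.0, 1.969]
contact_force: [-1.4, -0.2, 0.1]
opening: 0.471
clk 16.8 trainer tcp 119.2 -0.3 106.7 yaw [-3.141 -0.     1.969] F [-1.4 -0.2  0.1] open 40.2
tool delta mm [-0.8  0.3  4.7]
```

View pics/s16.png

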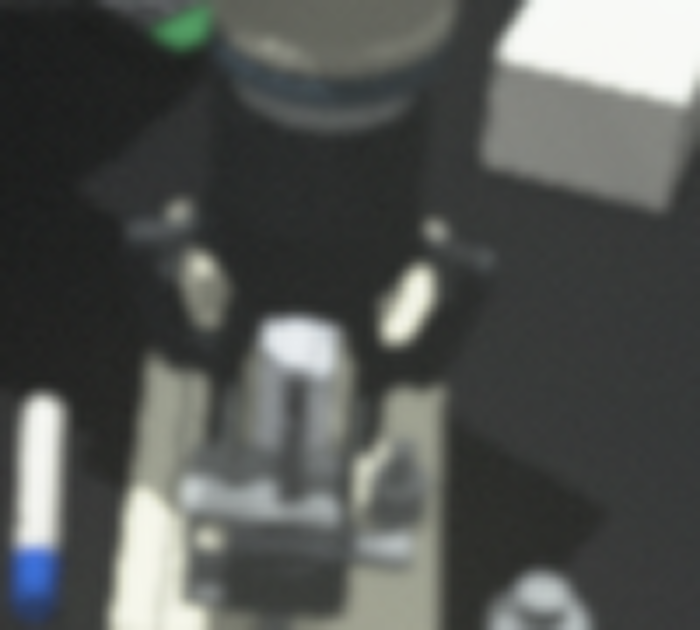

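```bash
python3 -m inch '[{"gripper":0.04,"tx":-0.001,"ty":0,"tz":0.002,"spin":0},{"gripper":0.04,"tx":0,"ty":0,"tz":0.002,"spin":0},{"gripper":0.02,"tx":0,"ty":0,"tz":0,"spin":0},{"gripper":0.0,"tx":0,"ty":0,"tz":0,"spin":0},{"gripper":0.0,"tx":0,"ty":0,"tz":0,"spin":0},{"gripper":0.0,"tx":0,"ty":0,"tz":0,"spin":0},{"gripper":0.0,"tx":0,"ty":0,"tz":0,"spin":0},{"gripper":0.0,"tx":0,"ty":0,"tz":0,"spin":0}]' 70
python3 go.py 120 0 102
```

```text
clock: 17.65
eef_pos: [594.5, -38.2, 103.3]
tcp_rot: [3.141, 0.0, 1.969]
contact_force: [-1.3, 0.6, 3.0]
opening: 0.105
clk 17.65 trainer tcp 120.3 -0.1 103.3 yaw [3.141 0.    1.969] F [-1.3  0.6  3. ] open 8.9
tool delta mm [0.3 0.1 1.3]
```

Gripped (8.9 mm, paddle 10 mm). Pull sideways to −y.

```bash
python3 -m inch '[{"gripper":0,"tx":0,"ty":-0.002,"tz":0,"spin":0},{"gripper":0,"tx":0,"ty":-0.003,"tz":0,"spin":0},{"gripper":0,"tx":0,"ty":-0.003,"tz":0,"spin":0},{"gripper":0,"tx":0,"ty":-0.003,"tz":0,"spin":0},{"gripper":0,"tx":0,"ty":-0.003,"tz":0,"spin":0},{"gripper":0,"tx":0,"ty":0,"tz":0,"spin":0},{"gripper":0,"tx":0,"ty":0,"tz":0,"spin":0},{"gripper":0,"tx":0,"ty":0,"tz":0,"spin":0}]' 70
python3 go.py 120 -14 102
python3 - <<'E'
from h import *
shot("scene","s17.png",(130,220,310,410),7)
E
```

```text
clock: 18.45
eef_pos: [583.6, -42.9, 103.3]
tcp_rot: [3.137, 0.001, 1.969]
contact_force: [7.2, 5.0, -3.3]
opening: 0.103
clk 18.45 trainer tcp 120.3 -11.9 103.3 yaw [3.137e+00 1.000e-03 1.969e+00] F [ 7.2  5.  -3.3] open 8.8
tool delta mm [ 0.3 -2.1  1.3]
```

View pics/s17.png

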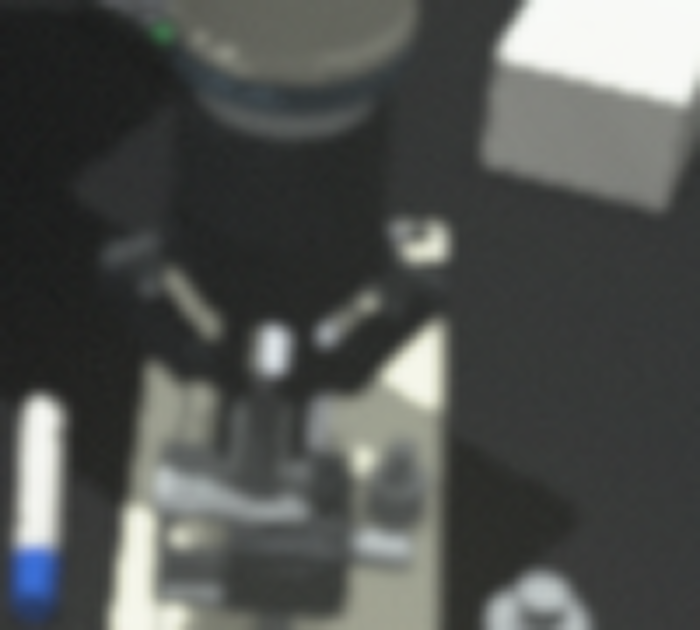

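The latch plate and paddle shifted left in the picture (plate edge from ~183 to ~155); force about 9 N matches the spring. A little more for margin.

```bash
python3 -m inch '[{"gripper":0,"tx":0,"ty":-0.001,"tz":0,"spin":0},{"gripper":0,"tx":0,"ty":-0.0015,"tz":0,"spin":0},{"gripper":0,"tx":0,"ty":0,"tz":0,"spin":0},{"gripper":0,"tx":0,"ty":0,"tz":0,"spin":0},{"gripper":0,"tx":0,"ty":0,"tz":0,"spin":0},{"gripper":0,"tx":0,"ty":0,"tz":0,"spin":0},{"gripper":0,"tx":0,"ty":0,"tz":-0.001,"spin":0},{"gripper":0,"tx":0,"ty":0,"tz":-0.002,"spin":0}]' 70
python3 go.py 120 -16 102
```

```text
clock: 19.3
eef_pos: [581.2, -43.5, 106.1]
tcp_rot: [3.137, 0.0, 1.969]
contact_force: [7.9, 6.8, -5.7]
opening: 0.106
clk 19.3 trainer tcp 120.1 -14.3 106.1 yaw [3.137 0.    1.969] F [ 7.9  6.8 -5.7] open 9.0
tool delta mm [ 0.1 -1.7  4.1]
```

```bash
python3 -m inch '[{"gripper":0,"tx":0.0005,"ty":0,"tz":-0.002,"spin":0},{"gripper":0,"tx":0.0005,"ty":0,"tz":-0.002,"spin":0},{"gripper":0,"tx":0.0005,"ty":0,"tz":-0.002,"spin":0},{"gripper":0,"tx":0.0005,"ty":0,"tz":-0.002,"spin":0},{"gripper":0,"tx":0.0005,"ty":0,"tz":-0.002,"spin":0},{"gripper":0,"tx":0,"ty":0,"tz":0,"spin":0},{"gripper":0,"tx":0,"ty":0,"tz":0,"spin":0},{"gripper":0,"tx":0,"ty":0,"tz":0,"spin":0}]' 70
python3 go.py 117.3 -16 116
python3 - <<'E'
from h import *
shot("scene","s18.png",(130,220,310,410),7)
E
```

```text
clock: 20.1
eef_pos: [580.5, -41.7, 116.1]
tcp_rot: [3.137, 0.001, 1.969]
contact_force: [8.8, 4.1, -7.3]
opening: 0.106
clk 20.1 trainer tcp 118.1 -14.3 116.1 yaw [3.137e+00 1.000e-03 1.969e+00] F [ 8.8  4.1 -7.3] open 9.1
tool delta mm [ 0.8 -1.7  0.1]
```

View pics/s18.png

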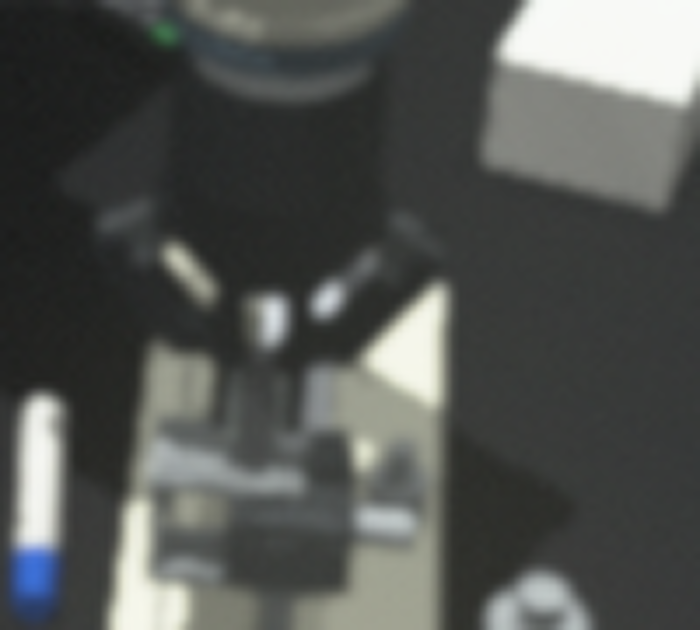

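The coupler has risen freely with the latch open (load about 7 N, no jam). Continuing along the arc.

```bash
python3 -m inch '[{"gripper":0,"tx":0.001,"ty":0,"tz":-0.004,"spin":0},{"gripper":0,"tx":0.001,"ty":0,"tz":-0.004,"spin":0},{"gripper":0,"tx":0.0013,"ty":0,"tz":-0.004,"spin":0},{"gripper":0,"tx":0.0013,"ty":0,"tz":-0.004,"spin":0},{"gripper":0,"tx":0.0013,"ty":0,"tz":-0.004,"spin":0},{"gripper":0,"tx":0.0013,"ty":0,"tz":-0.004,"spin":0},{"gripper":0,"tx":0.0014,"ty":0,"tz":-0.004,"spin":0},{"gripper":0,"tx":0,"ty":0,"tz":0,"spin":0}]' 70
python3 go.py 107 -16 146
python3 -m inch '[{"gripper":0,"tx":0.0014,"ty":0,"tz":-0.004,"spin":0},{"gripper":0,"tx":0.0014,"ty":0,"tz":-0.004,"spin":0},{"gripper":0,"tx":0.0015,"ty":0,"tz":-0.004,"spin":0},{"gripper":0,"tx":0.0016,"ty":0,"tz":-0.004,"spin":0},{"gripper":0,"tx":0.0016,"ty":0,"tz":-0.004,"spin":0},{"gripper":0,"tx":0.0016,"ty":0,"tz":-0.004,"spin":0},{"gripper":0,"tx":0.0016,"ty":0,"tz":-0.004,"spin":0},{"gripper":0,"tx":0,"ty":0,"tz":0,"spin":0}]' 70
python3 go.py 98 -16 173
python3 - <<'E'
from h import *
shot("scene","s19.png",(110,220,300,410),6)
shot("top","t19.png",(130,240,210,350),5.5)
E
```

```text
clock: 20.95
eef_pos: [577.4, -33.8, 144.6]
tcp_rot: [3.137, 0.002, 1.969]
contact_force: [9.3, 4.2, -6.8]
opening: 0.105
clk 20.95 trainer tcp 109.6 -14.1 144.6 yaw [3.137e+00 2.000e-03 1.969e+00] F [ 9.3  4.2 -6.8] open 9.0
tool delta mm [ 2.6 -1.9 -1.4]
clock: 21.75
eef_pos: [572.7, -23.5, 172.3]
tcp_rot: [3.137, 0.001, 1.969]
contact_force: [8.8, 5.1, -8.7]
opening: 0.104
clk 21.75 trainer tcp 98.3 -14.4 172.3 yaw [3.137e+00 1.000e-03 1.969e+00] F [ 8.8  5.1 -8.7] open 8.9
tool delta mm [ 0.3 -1.6 -0.8]
```

View pics/s19.png

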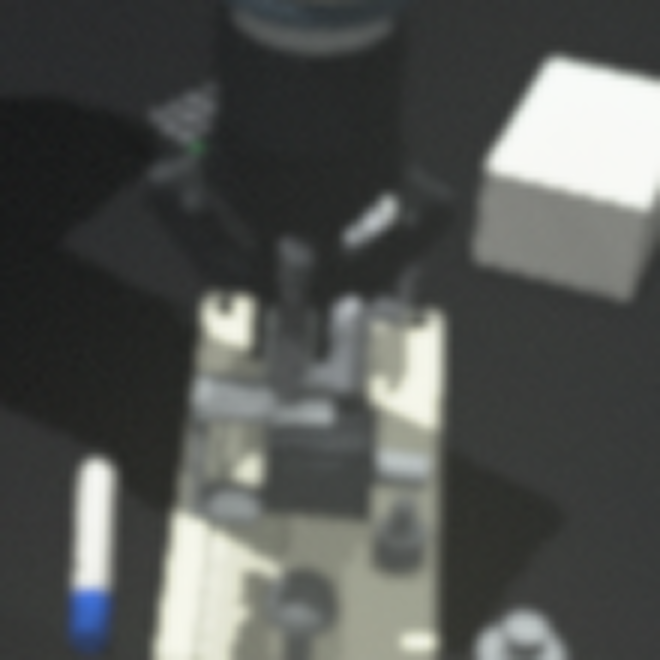

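View pics/t19.png

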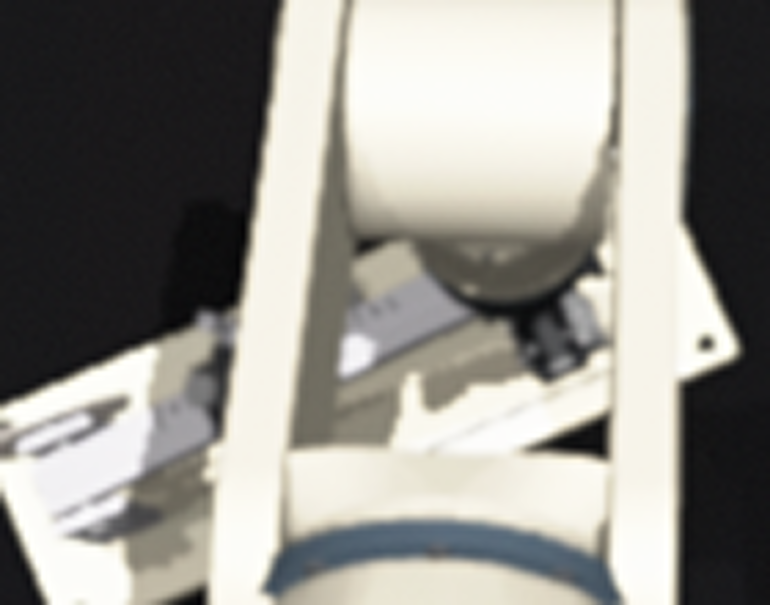

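```bash
python3 - <<'E'
from h import *
from scipy.optimize import least_squares
P0=np.array([547.893,72.683]);th=-1.17256
c,s=np.cos(th),np.sin(th)
W=lambda x,y,z:[P0[0]+c*x-s*y,P0[1]+s*x+c*y,z]
f=grab_frame("scene")
def L(a,x,y,z): return W(-150+x*np.cos(a)-z*np.sin(a),y,105+x*np.sin(a)+z*np.cos(a))
u0=np.array([365,207.9]);u1=np.array([367.5,187.5])
r=least_squares(lambda v:np.concatenate([proj(f,L(0,270,v[0],v[1]))-u0,proj(f,L(v[2],270,v[0],v[1]))-u1]),[40,0,.2])
print(r.x,r.fun,"nose rise",270*np.sin(r.x[2]))
f=grab_frame("top")
a=f["pixels"][178:214,235:275,::-1].astype(float)
cv2.imwrite("pics/t20.png",cv2.resize(np.clip(a*1.5,0,255).astype(np.uint8),None,fx=12,fy=12,interpolation=cv2.INTER_CUBIC))
E
python3 -m inch '[{"gripper":0,"tx":0,"ty":0,"tz":0,"spin":0},{"gripper":0,"tx":0,"ty":0,"tz":0,"spin":0},{"gripper":0,"tx":0,"ty":0,"tz":0,"spin":0},{"gripper":0,"tx":0,"ty":0,"tz":0,"spin":0},{"gripper":0,"tx":0,"ty":0,"tz":0,"spin":0},{"gripper":0,"tx":0,"ty":0,"tz":0,"spin":0},{"gripper":0,"tx":0,"ty":0,"tz":0,"spin":0},{"gripper":0,"tx":0,"ty":0,"tz":0,"spin":0}]'; python3 go.py 98 -16 173
```

```text
[43.04011918 -5.72860421  0.25664179] [ 0.06230476  0.00792407 -0.05992306 -0.00645415] nose rise 68.535117247113
clock: 22.75
eef_pos: [572.7, -23.7, 171.8]
tcp_rot: [3.138, 0.001, 1.969]
contact_force: [9.1, 5.1, -7.9]
opening: 0.105
clk 22.75 trainer tcp 98.5 -14.5 171.8 yaw [3.138e+00 1.000e-03 1.969e+00] F [ 9.1  5.1 -7.9] open 9.0
tool delta mm [ 0.5 -1.5 -1.2]
```

View pics/t20.png

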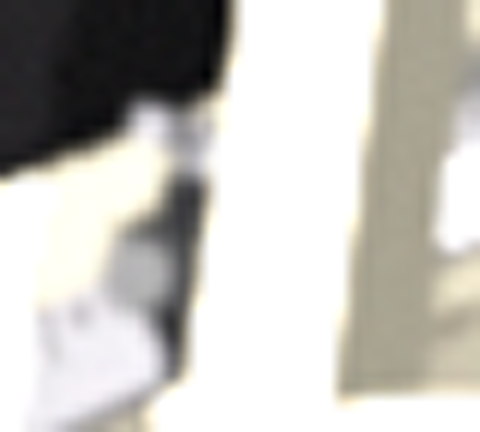

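```bash
python3 -c "
from rig import sign_off
print(sign_off())"
```

```text
the job is handed in; nothing more can be done
None
```

I set the rider at the pointer, pulled the latch open by its paddle and lifted the nose. I handed the job in with the gripper still holding the nose raised; `sign_off` gives no verdict, so the result is not confirmed.

**Last checks:**
- **Rider:** the first slide left the tip about 3 mm from the pointer. I gripped it again and moved it about 2.5 mm closer. In the final overhead crop the rider tip (185,180) and pointer tip (150,115) still lie in line across the lever. The scene camera alone is less certain, to a few mm.
- **Latch:** I pulled it about 14 mm to −y with the lever down, against about 10 N, which matches the spring.
- **Lift:** it rose without jamming, with never more than about 9 N of vertical load. The nose is about 68 mm up by a camera fit, and about 70 mm by arm travel. The paddle is still gripped, at 9.0 mm opening, and the pose was steady to about 0.5 mm over the last second.
- **Bystanders:** I saw none of them move in the pictures, but did not measure them. The arm hid some of them at the end.

**Disagreement and first miss:** the reported tool tip is about 35 mm lower than where the cameras show the fingers end. Because of this my first close on the rider knob missed above it, without contact. I corrected for it by looking at the pictures.

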